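Tare, tip and book a batch of coils on the counting scale

ROBOT

A 7-joint arm with a two-finger parallel gripper is mounted at the origin on the work surface. World frame = base frame: x ahead of the robot, y to its left, z up, the work surface at z = 0. Lengths are in m, angles in rad, forces in N, time in s.
With the tool pointing down it reaches from about 0.4 to 0.925 m from the base axis. Payload 4.1 kg.
Tool frame: the origin (TCP) lies midway between the tips of the shut fingers; the grasp point (between the pads) lies 19 mm behind it; z points along the fingers, y is the direction in which the jaws open and shut (so a half turn about z gives the same grasp; the last joint's range is limited). The gripper opens to 85 mm and grips with 20 to 120 N. Pads are 22 mm wide; open, the fingers measure 114 mm over their backs; the gripper's body (76 mm by 85 mm) begins 54 mm behind the grasp point. The pads swing forward as they close: fully open they stand 13 mm farther back than shut.
Start: joints at [1.055, 0.398, 0.045, 1.537, -0.019, 1.207, -0.051], TCP at [0.263, -0.594, 0.231] pointing down, gripper open.
Joint ranges: [-2.82, 2.82], [-0.49, 2.23], [-1.37, 1.46], [0, 2.46], [-1.36, 4.5], [0.23, 2], [-2.94, 2.94]. Speed limits (rad/s): [2.57, 2.57, 3.14, 3.14, 3.14, 3.14, 3.14].

INTERFACE

Orientations are given as [roll, pitch, yaw] about the fixed x, y, z axes, in that order (R = Rz(yaw) Ry(pitch) Rx(roll)).
In Python, from bench import * gives the robot as it stands.
- The arm moves only by the tool move_arm, never from a script. Its argument "series" is a list of rows, each an object with "dp": the shift along the world's x, y, z in cm, a list of three; "rot": the turn, a rotation vector about the world's x, y, z in rad, a list of three; "fingers": the gripper command: -1 is shut, 1 is fully open, values between are in proportion. In form: [{"dp": [dx, dy, dz], "rot": [wx, wy, wz], "fingers": fingers}, ...]. A call has 1 to 5 rows; each row shifts and turns the commanded pose from where the row before left it; what a row does not reach is not made up. A row lasts 1/8 s, in which the tool goes at most 62.5 mm and 10.7 degrees, less where a joint would pass 70% of its speed; a pose out of reach is approached as far as the arm can. A call is refused whole if a number of a shift passes 6.25 or a number of a turn 0.188, either way. A call with a gripper value outside its range is refused whole. The fingers move at their own pace and stop on an object; the grip force is fixed at half the most. Time passes only in rows, so rows that do not move let the fingers close. It gives the time, the measured TCP pose, the force and the opening at its end, in the units of the state.
- get_obs(): the state, without advancing time (a new reading comes with each control period).
- grab_frame(name): name is "side" or "top"; returns a dict with "image" (420x560x3 uint8, red, green, blue), "fovy" (degrees; the focal length in pixels is half the picture's height over the tangent of half this angle, whatever the lens; pixels are square), "cx", "cy" (the principal point, pixels), "xyz" and "rotation" of the camera in the world. Camera axes: x right, y up, looking along -z (the intrinsics and any distortion apply to the point x, -y, -z); pixel columns grow to the right and rows downward; lengths in m; the calibration is good to about 2 mm. A picture is of the moment at which its call begins. There is no depth.
- sign_off(): hands the job in, once; it reports no verdict.
The state is a dict: "time": time; "joint_positions": joint angles; "joint_velocities": joint speeds; "tau": joint torques, N m; "position": TCP position; "orientation": TCP orientation; "contact_force": force on the tool from outside, world axes, zero at the start; "moment": the same for the moment, N m; "opening": opening from 0.0 (shut) to 1.0 (fully open).
Only numpy, scipy, OpenCV 4.12 (cv2) and the standard library are available. Lean on these libraries where they do the work, as an engineer would, in place of code of your own. Each camera call takes 0.05 s, during which the arm holds its last target.

TASK

Set the empty blue tray down gently, centred and square on the scale's platform, let go of it, and zero the scale with the yellow key. Then tip the hopper by its red handle until all five coils lie in the tray, stand the hopper fully upright again, and book the count with the green key. Press each of these two keys only until it clicks, never down hard, do not click the red one, and leave everything else on the bench where it is.

Things in the scene. Friction and masses are not known exactly. Their poses are not given: they have to be found in the camera images.
- tray_center (a point): Empty loose blue parts tray, 110 x 110 mm, walls 35 mm high and 4 mm thick, 0.22 kg. In its middle a vertical lifting fin rises from the floor to 90 mm above the underside: 10 mm thick along the tray's x, 26 mm wide along its y, its top edge rounded. Point: tray centre, 45 mm above the underside, inside the fin; z up. Hold the fin across its 10 mm thickness, above the walls. Half a turn about z makes no difference.
- pan (a point): Centre of the top of the scale's bare steel platform, 150 x 150 mm, 40 mm above the bench. z up; y points from the platform to the hopper. A 75 mm high display stands 100 mm away from the centre at +x; two 150 mm high bearing posts stand at x = +-88 mm, y = 65 mm.
- hopper (a joint): Angle in rad of the steel hopper, 78 mm long along the hinge and about 105 mm wide, open at the top, hung beside the platform. 0 = upright (resting on its stop), grows as it is tipped over the platform, to a stop at 2.4. Its hinge is stiff: it stays where it is left and needs about 5 N at the handle. Its pouring wall slopes 30 deg, so the coils slide out beyond about 1.6, the last ones only near the stop.
- hopper_hinge (a point): Middle of the hopper's hinge line, 135 mm above the bench and 65 mm from the platform centre in its y. Upright, the hopper lies wholly on the far side of this line (its top edge about 170 mm above the bench), so a tray can be lowered straight down onto the platform; tipped, its pouring lip swings about 15 mm inside the wall of a centred tray. x runs along the hinge, y points away from the platform; tipping is a right-handed turn about x. Does not turn with the hopper.
- hopper_grip (a point): Grip point of the hopper's handle: a red round bar, 14 mm diameter, 95 mm long, parallel to the hinge, sticking out from the hopper towards the robot; the point is on its axis, about 55 mm from the hopper's end plate. It is 100 mm from the hinge line: it leans 69 deg away from the platform (171 mm above the bench) when upright, and 69 deg over the platform when tipped, passing 235 mm high. The bar may turn between the fingers. Axes turn with the hopper.
- zero_key_top (a point): Centre of the top face of the yellow zero key: zeroes (tares) the scale. Upright round cap, 32 mm diameter, 52 mm above the bench, 16 mm proud of its metal collar, on a low grey keypad (220 x 85 mm). The three keys stand 65 mm apart in a row in any order.
- zero_key (a joint): Travel of the yellow key in m, 0 = up, grows as it is pressed. Spring-back tactile dome: about 1 N moves it off its rest, the force rises to a peak of about 6.7 N at 2.2 mm, the click drops it to about 3 N at 4.8 mm, then it climbs again (8.5 N at 7 mm, hard stop at 9 mm). It counts as clicked from 3 mm and as mashed beyond 7 mm.
- accept_key_top (a point): Centre of the top face of the green accept key: books the count. Upright round cap, 32 mm diameter, 52 mm above the bench, 16 mm proud of its metal collar, on a low grey keypad (220 x 85 mm). The three keys stand 65 mm apart in a row in any order.
- accept_key (a joint): Travel of the green key in m, 0 = up, grows as it is pressed. Spring-back tactile dome: about 1 N moves it off its rest, the force rises to a peak of about 6.7 N at 2.2 mm, the click drops it to about 3 N at 4.8 mm, then it climbs again (8.5 N at 7 mm, hard stop at 9 mm). It counts as clicked from 3 mm and as mashed beyond 7 mm.
- clear_key_top (a point): Centre of the top face of the red clear key: wipes the count, leave it alone. Upright round cap, 32 mm diameter, 52 mm above the bench, 16 mm proud of its metal collar, on a low grey keypad (220 x 85 mm). The three keys stand 65 mm apart in a row in any order.
- clear_key (a joint): Travel of the red key in m, 0 = up, grows as it is pressed. Spring-back tactile dome: about 1 N moves it off its rest, the force rises to a peak of about 6.7 N at 2.2 mm, the click drops it to about 3 N at 4.8 mm, then it climbs again (8.5 N at 7 mm, hard stop at 9 mm). It counts as clicked from 3 mm and as mashed beyond 7 mm.
- coil1_center (a point): Centre of small transformer coil 1 of 5: 20 x 16 x 16 mm, yellow tape and copper between dark ferrite plates, 20 g, loose; starts lying in the hopper.
- coil2_center (a point): Centre of small transformer coil 2 of 5: 20 x 16 x 16 mm, yellow tape and copper between dark ferrite plates, 20 g, loose; starts lying in the hopper.
- coil3_center (a point): Centre of small transformer coil 3 of 5: 20 x 16 x 16 mm, yellow tape and copper between dark ferrite plates, 20 g, loose; starts lying in the hopper.
- coil4_center (a point): Centre of small transformer coil 4 of 5: 20 x 16 x 16 mm, yellow tape and copper between dark ferrite plates, 20 g, loose; starts lying in the hopper.
- coil5_center (a point): Centre of small transformer coil 5 of 5: 20 x 16 x 16 mm, yellow tape and copper between dark ferrite plates, 20 g, loose; starts lying in the hopper.
- tape_roll: Loose roll of tape, 60 mm diameter, 18 mm high; a bystander, leave in place. Origin at its underside.
- glue_bottle: Loose glue bottle, 40 mm diameter, 110 mm high; a bystander, leave in place. Origin at its underside.
- screwdriver: Loose screwdriver lying on the bench; a bystander, leave in place. Origin at its underside.
- mug: Loose white mug, 76 mm diameter, 85 mm high; a bystander, leave in place. Origin at its underside.
- pliers: Loose pliers with red grips lying on the bench, about 150 mm long; a bystander, leave in place. Origin at its underside near the jaw pivot.

How it is judged:
By the outcome, as a careful person would: the job done as asked, in the order asked, and still so for the second after the job is handed in, with the robot touching nothing.
It also fails if it takes over 72 s, if anything falls off the work surface, if the arm or the gripper's body presses on something with over 40 N, if the wrist force passes 120 N, or if a joint passes its speed limit or range.

## Working session

There is one attempt and no reset: what is moved stays moved. The work goes in short steps, Python scripts to look and compute and a tool call to move; the robot and the scene stay as the last step left them, time stands still between calls to the robot, and variables do not carry over. Pictures are saved under pics/ and viewed, and the job is handed in when it is done.

Besides the shell and the picture viewer there is one more tool, called after "Request:" as a command line: name --argument value ..., lists and objects as JSON in quotes. move_arm: Moves the arm, as the interface text tells. Its arguments: {"type":"object","properties":{"series":{"type":"array"}},"required":["series"]}

```bash
ls; mkdir -p pics; python3 - <<'E'
from bench import *
import cv2
o=get_obs()
for k,v in o.items(): print(k,v)
for n in ("side","top"):
    f=grab_frame(n)
    print(n,{k:v for k,v in f.items() if k!="image"})
    cv2.imwrite(f"pics/{n}0.png",f["image"][:,:,::-1])
E
```

```text
pics
time 0.0
joint_positions [ 1.05504237  0.39921377  0.0450232   1.53788215 -0.01870973  1.2069027
 -0.05068983]
joint_velocities [-2.10697270e-05  5.13980718e-04 -3.92240530e-04 -9.26813851e-04
  1.42665300e-03 -1.61617813e-03  1.32601823e-03]
tau [ 3.63099898e-04 -4.75130081e+01  1.36471074e+00 -2.54220396e+01
  1.15908083e-02  9.40843223e-03  2.30826532e-05]
position [ 0.2628863  -0.59376917  0.23024822]
orientation [-3.13961207e+00  1.24541112e-04  4.16882664e-01]
contact_force [ 0.26583073  0.29692403 -0.29219517]
moment [-0.01462087 -0.02945502  0.047095  ]
opening 1.002276898485172
side {'fovy': 48.121283690130646, 'cx': 281.30833037037456, 'cy': 204.52815121185725, 'xyz': array([-0.10692995,  0.64870187,  0.84667242]), 'rotation': array([ 0.92640276, -0.00733481, -2.38867254])}
top {'fovy': 49.556617096670486, 'cx': 276.6447255123676, 'cy': 209.89346536145038, 'xyz': array([ 0.31187767, -0.02046105,  1.21601983]), 'rotation': array([ 2.03339433e-01, -8.80922486e-04, -1.52645170e+00])}
```

View pics/side0.png

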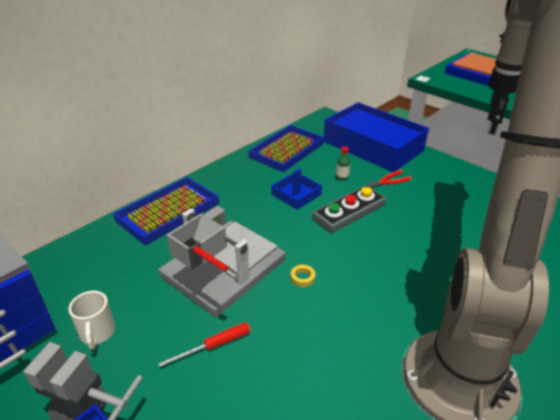

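View pics/top0.png

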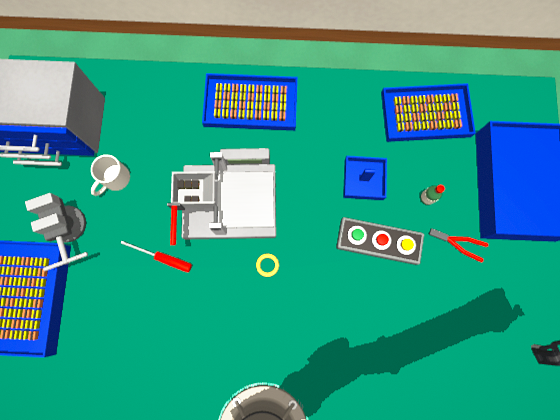

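```bash
cat > h.py <<'E'
import numpy as np, cv2
from scipy.spatial.transform import Rotation as Ro
def cam(f):
    fl=f["image"].shape[0]/2/np.tan(np.radians(f["fovy"])/2)
    return fl,f["cx"],f["cy"],np.array(f["xyz"]),Ro.from_euler("xyz",f["rotation"]).as_matrix()
def ray(f,u,v):
    fl,cx,cy,o,R=cam(f); d=R@np.array([(u-cx)/fl,-(v-cy)/fl,-1.0]); return o,d/np.linalg.norm(d)
def plane(f,u,v,z):
    o,d=ray(f,u,v); return o+d*(z-o[2])/d[2]
def proj(f,p):
    fl,cx,cy,o,R=cam(f); q=R.T@(np.array(p)-o); return np.array([cx+fl*q[0]/-q[2],cy-fl*q[1]/-q[2]])
def tri(f1,p1,f2,p2):
    o1,d1=ray(f1,*p1);o2,d2=ray(f2,*p2)
    A=np.c_[d1,-d2]; s=np.linalg.lstsq(A,o2-o1,rcond=None)[0]
    a=o1+d1*s[0];b=o2+d2*s[1]; return (a+b)/2,np.linalg.norm(a-b)
def crop(f,x0,y0,x1,y1,k,name):
    im=f["image"][y0:y1,x0:x1,::-1]
    cv2.imwrite(name,cv2.resize(im,None,fx=k,fy=k,interpolation=cv2.INTER_CUBIC))
def blobs(f,lo,hi,roi=None,minA=15):
    hsv=cv2.cvtColor(f["image"],cv2.COLOR_RGB2HSV)
    m=cv2.inRange(hsv,np.array(lo),np.array(hi))
    if roi:
        z=np.zeros_like(m); x0,y0,x1,y1=roi; z[y0:y1,x0:x1]=m[y0:y1,x0:x1]; m=z
    n,l,s,c=cv2.connectedComponentsWithStats(m)
    return m,[(s[i],c[i]) for i in range(1,n) if s[i,4]>=minA]
E
cat > a.py <<'E'
from bench import *
from h import *
import pickle
s=grab_frame("side");t=grab_frame("top")
pickle.dump((s,t),open("f0.pkl","wb"))
C={"green":((45,120,100),(75,255,255)),"red":((0,150,100),(6,255,255)),"yellow":((22,120,150),(35,255,255)),"blue":((110,120,40),(130,255,255))}
for k,(lo,hi) in C.items():
    for n,f,roi in (("top",t,(150,140,470,280)),("side",s,(150,140,420,320))):
        for st,c in blobs(f,lo,hi,roi)[1]: print(k,n,st,c.round(1))
crop(t,150,140,300,280,5,"pics/ta.png"); crop(t,320,140,470,280,5,"pics/tb.png")
crop(s,150,190,300,320,5,"pics/sa.png"); crop(s,260,140,420,240,5,"pics/sb.png")
E
python3 a.py
```

```text
green top [428 186  14  14 101] [433.3 193.5]
green top [352 229  12  11 103] [357.4 234.1]
green side [341 156   9   7  45] [344.6 159. ]
green side [329 203  11   9  69] [333.8 206.6]
red top [435 185  10   8  59] [439.6 188.5]
red top [170 206   8  39 228] [173.1 224.8]
red top [376 234  13  11 107] [382.1 239.1]
red top [447 236  23  21 201] [458.9 243.4]
red top [154 252  38  20 346] [172.6 261.4]
red side [343 148   4   6  16] [344.2 150.8]
red side [380 170  31  14 180] [393.1 178.5]
red side [346 195  11   9  82] [350.6 198.8]
red side [193 246  35  25 253] [209.4 257.9]
yellow top [402 239  12  11 111] [407.1 244. ]
yellow top [256 253  23  24 235] [266.9 264.7]
yellow side [361 187  11  10  87] [366.1 191.1]
yellow side [291 265  24  21 271] [302.6 274.3]
blue top [387 140  16   1  16] [394.5 140. ]
blue top [ 344  157   43   43 1689] [365.  177.9]
blue side [ 250  140  170   32 2354] [353.3 151.7]
blue side [ 272  170   49   38 1078] [296.2 189.5]
blue side [150 178  68  37 713] [190.2 193.9]
blue side [150 215  33  27 328] [165.8 227.6]
```

View pics/ta.png

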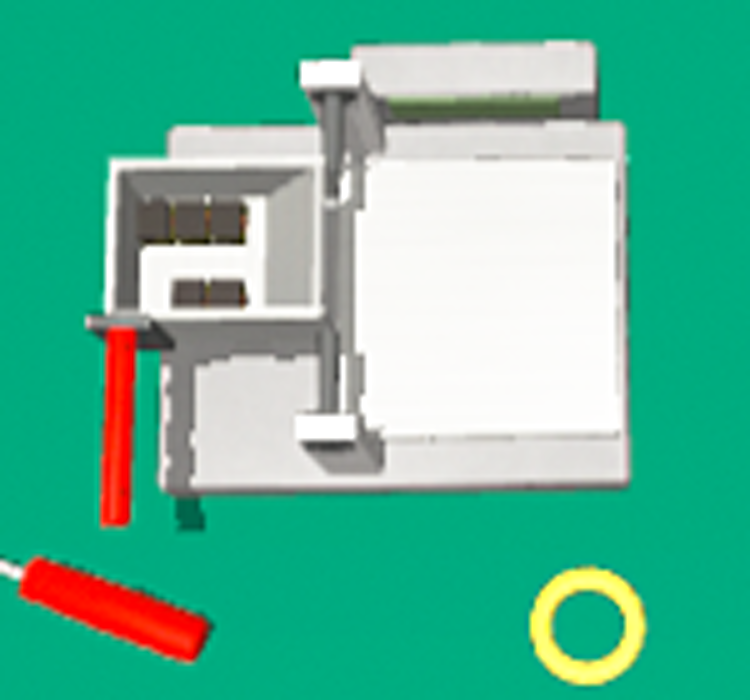

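View pics/tb.png

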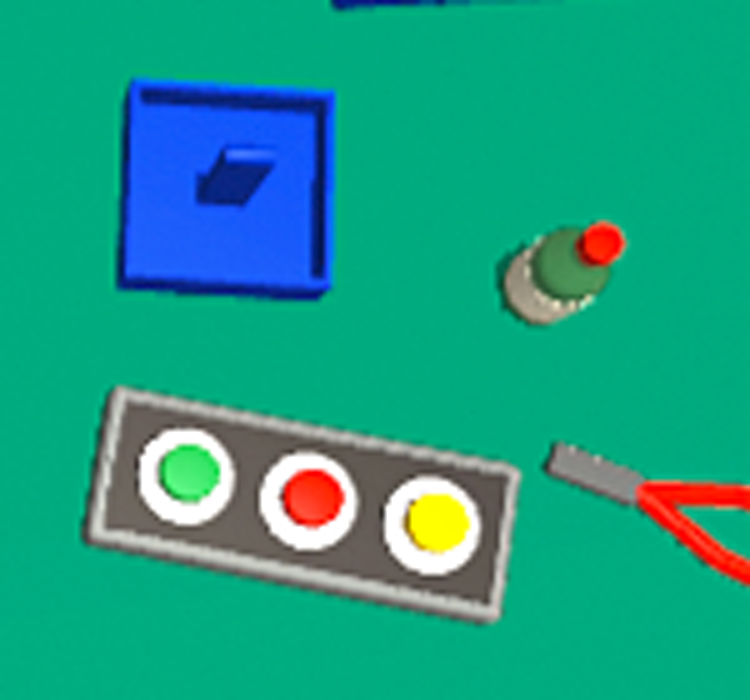

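View pics/sa.png

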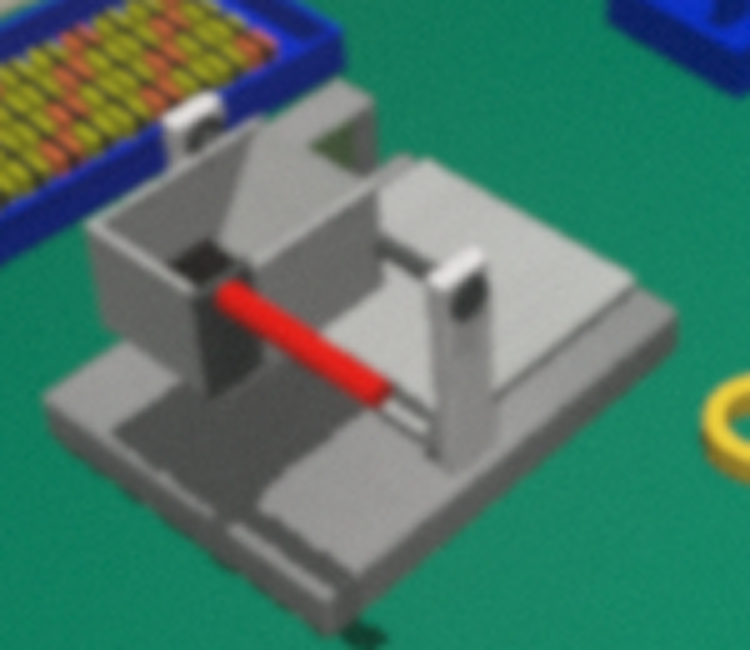

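View pics/sb.png

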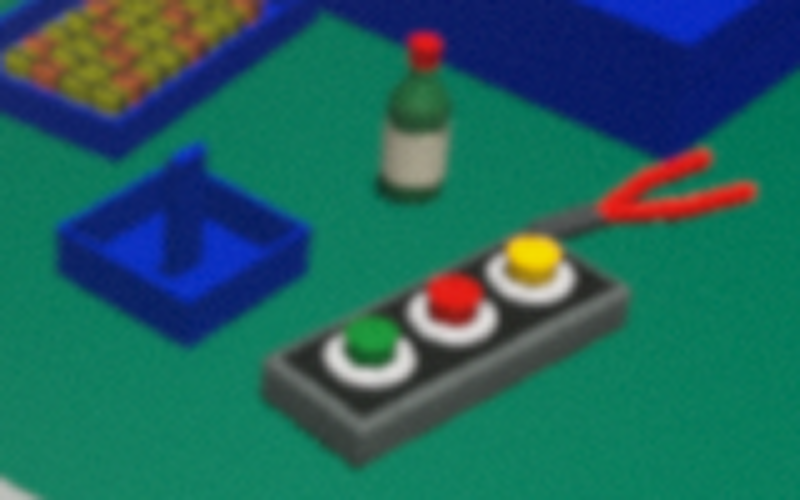

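```bash
python3 - <<'E'
from h import *
import pickle
s,t=pickle.load(open("f0.pkl","rb"))
np.set_printoptions(precision=4,suppress=True)
def T(n,a,b): 
    p,g=tri(t,a,s,b); print(n,p,"gap",round(g,4))
def ct(x,y,o=(150,140)): return (x/5+o[0]-.4,y/5+o[1]-.4)
T("green",(357.4,234.1),(333.8,206.6));T("red",(382.1,239.1),(350.6,198.8));T("yel",(407.1,244.),(366.1,191.1))
T("tape",(266.9,264.7),(302.6,274.3))
# fin top ends: top crop b offset (320,140), side crop b offset (260,140)
T("fintop",ct(250,156,(320,140)),ct(186,158,(260,140)))
# handle ends
T("h_end",ct(118,518),ct(376,390,(150,190))); T("h_root",ct(121,332),ct(232,290,(150,190)))
# posts tops
T("post far",ct(330,75),ct(195,120,(150,190))); T("post near",ct(327,428),ct(460,270,(150,190)))
# platform corners
T("pl BR",ct(618,432),ct(497,395,(150,190))); T("pl TR",ct(614,160),ct(634,278,(150,190)));
# tray rim corners
tb=(320,140);sb=(260,140)
for a,b in(((133,80),(190,165)),((334,93),(308,236)),((329,288),(187,300)),((119,282),(60,233))):
    T("tray",ct(*a,tb),ct(*b,sb)); print(plane(t,*ct(*a,tb),.035),plane(s,*ct(*b,sb),.035))
for c in((358,158),(614,160),(618,432),(358,436)): print("plat",plane(t,*ct(*c),.04))
for c in((330,75),(327,428)): print("post",plane(t,*ct(*c),.15))
for n,c,d in(("g",(190,472),(371,333)),("r",(313,497),(455,292)),("y",(437,522),(533,252))): print(n,plane(t,*ct(*c,tb),.052),plane(s,*ct(*d,sb),.052))
E
```

```text
green [ 0.4979 -0.2216  0.0524] gap 0.002
red [ 0.4877 -0.2859  0.0507] gap 0.0012
yel [ 0.4783 -0.3505  0.0493] gap 0.0019
tape [0.4117 0.0089 0.0151] gap 0.0013
fintop [ 0.659  -0.2456  0.0867] gap 0.0021
h_end [0.439  0.224  0.1727] gap 0.0028
h_root [0.5252 0.2291 0.1767] gap 0.0015
post far [0.665  0.145  0.1448] gap 0.0001
post near [0.4887 0.1336 0.1489] gap 0.0014
pl BR [ 0.5521  0.018  -0.0604] gap 0.0628
pl TR [ 0.6147 -0.0242 -0.0066] gap 0.1261
tray [ 0.6574 -0.1974  0.116 ] gap 0.0652
[ 0.7141 -0.1929  0.035 ] [ 0.705  -0.3017  0.035 ]
tray [ 0.6868 -0.3335 -0.012 ] gap 0.0894
[ 0.7116 -0.302   0.035 ] [ 0.6011 -0.2923  0.035 ]
tray [ 0.6508 -0.2954 -0.044 ] gap 0.0724
[ 0.6026 -0.2989  0.035 ] [ 0.6107 -0.1927  0.035 ]
tray [ 0.6184 -0.1529  0.0932] gap 0.0814
[ 0.6009 -0.1869  0.035 ] [ 0.7118 -0.1907  0.035 ]
plat [0.6536 0.1427 0.04  ]
plat [0.6586 0.0053 0.04  ]
plat [ 0.5107 -0.0036  0.04  ]
plat [0.5025 0.1323 0.04  ]
post [0.6632 0.1441 0.15  ]
post [0.4879 0.133  0.15  ]
g [ 0.4975 -0.2227  0.052 ] [ 0.5003 -0.223   0.052 ]
r [ 0.4872 -0.2862  0.052 ] [ 0.4895 -0.2872  0.052 ]
y [ 0.4771 -0.3499  0.052 ] [ 0.4801 -0.3514  0.052 ]
```

```bash
cat > tray.py <<'E'
from h import *
def tray_fit(f,roi,zb,lo=(105,100,30),hi=(132,255,255)):
    """rectangle sides of the tray outline: far sides at zb+.035, near sides at zb"""
    m,b=blobs(f,lo,hi,roi,200)
    k=8
    x0,y0,x1,y1=roi
    hsvm=cv2.resize(f["image"][y0:y1,x0:x1],None,fx=k,fy=k,interpolation=cv2.INTER_CUBIC)
    g=cv2.inRange(cv2.cvtColor(hsvm,cv2.COLOR_RGB2HSV),np.array(lo),np.array(hi))
    cs,_=cv2.findContours(g,cv2.RETR_EXTERNAL,cv2.CHAIN_APPROX_NONE)
    c=max(cs,key=cv2.contourArea)[:,0,:].astype(float)
    uv=(c+.5)/k-.5+np.array([x0,y0])
    P0=np.array([plane(f,u,v,zb)[:2] for u,v in uv]); P1=np.array([plane(f,u,v,zb+.035)[:2] for u,v in uv])
    return P0,P1
def sides(P0,P1,c,yaw,tol=.006):
    c=np.array(c);r=[]
    for ang,P,s in((0,P1,'+x'),(-np.pi/2,P1,'-y'),(np.pi,P0,'-x'),(np.pi/2,P0,'+y')):
        n=np.array([np.cos(yaw+ang),np.sin(yaw+ang)]);t=np.array([-n[1],n[0]])
        d=(P-c)@n;l=(P-c)@t
        k=(abs(d-.055)<tol)&(abs(l)<.042)
        if k.sum()<20: print(s,'few');continue
        vx,vy,px,py=cv2.fitLine(P[k].astype(np.float32),cv2.DIST_HUBER,0,.001,.001)[:,0]
        a=np.arctan2(vy,vx)-np.arctan2(t[1],t[0]); a=(a+np.pi/2)%np.pi-np.pi/2
        r.append((s,a+yaw,np.median(d[k])))
    return r
E
python3 - <<'E'
from tray import *
import pickle
s,t=pickle.load(open("f0.pkl","rb"))
for f,roi in((t,(335,148,395,208)),(s,(264,162,330,214))):
    P0,P1=tray_fit(f,roi,0.)
    for r in sides(P0,P1,(.6575,-.245),-.02): print(r)
# platform right edge etc: bright gradient in top view along edges
E
```

```text
('+x', np.float64(-0.019605354466710505), np.float64(0.05581817175250785))
('-y', np.float64(-0.021157490089535696), np.float64(0.05576610602046762))
('-x', np.float64(-0.02226455608871934), np.float64(0.051841717628080826))
('+y', np.float64(-0.016244113445281965), np.float64(0.05182521847431891))
-x few
('+x', np.float64(-0.0200393954899649), np.float64(0.05854254777039588))
('-y', np.float64(-0.03810360282659529), np.float64(0.05603317823833983))
('+y', np.float64(-0.020876491442322714), np.float64(0.04919050270261412))
```

```bash
python3 - <<'E'
from h import *
import pickle
s,t=pickle.load(open("f0.pkl","rb"))
np.set_printoptions(precision=4,suppress=True)
g=cv2.cvtColor(t["image"],cv2.COLOR_RGB2GRAY).astype(float)
print(g[190,268:280]); print(g[166:178,250]);print(g[220:234,250])
# threshold crossing of saturated platform
def cross(line,th):
    i=np.where((line[:-1]>=th)&(line[1:]<th))[0][0]; return i+(line[i]-th)/(line[i]-line[i+1])
R=[];T=[];B=[]
for v in range(178,222):
    R.append(plane(t,262+cross(g[v,262:282],235),v,.04)[:2])
for u in range(230,268):
    B.append(plane(t,u,215+cross(g[215:235,u],235),.04)[:2])
    T.append(plane(t,u,190-cross(g[190:160:-1,u],235),.04)[:2])
for n,P in(("R",R),("B",B),("T",T)):
    P=np.array(P,np.float32); vx,vy,px,py=cv2.fitLine(P,cv2.DIST_HUBER,0,.001,.001)[:,0]
    a=np.arctan(vy/vx) if n=="R" else np.arctan(-vx/vy)
    n_=np.array([np.cos(.063),np.sin(.063)]);m_=np.array([-n_[1],n_[0]])
    d=(P-np.array([.580,.0745]))
    print(n,"yaw",a,"x",np.median(d@n_),"y",np.median(d@m_))
E
```

```text
[250. 250. 250. 251. 255. 162. 193. 122. 112. 115. 115. 116.]
[226. 222. 221. 221. 221. 204. 242. 250. 248. 249. 248. 249.]
[252. 253. 252. 252. 253. 254. 236. 195. 218. 226. 224. 224. 226. 227.]
R yaw 0.059037957 x -0.002818708345726526 y -0.07288373950720767
B yaw 0.0671639 x -0.07305066869738742 y -0.008916050861967569
T yaw 0.03710778 x 0.07448929917056805 y -0.009823579259797342
```

Request:
move_arm --series '[{"dp": [3.96,3.47,0],"rot": [0,0,0.11],"fingers": 1},{"dp": [3.96,3.47,0],"rot": [0,0,0.11],"fingers": 1},{"dp": [3.96,3.47,0],"rot": [0,0,0.11],"fingers": 1},{"dp": [3.96,3.47,0],"rot": [0,0,0.11],"fingers": 1},{"dp": [3.96,3.47,0],"rot": [0,0,0.11],"fingers": 1}]'

```text
time: 0.82
position: [0.4622, -0.4196, 0.2313]
orientation: [3.142, 0.0, 0.97]
contact_force: [0.5, -1.1, -0.5]
opening: 1.003
```

Request:
move_arm --series '[{"dp": [3.96,3.47,-1],"rot": [0,0,0.115],"fingers": 1},{"dp": [3.96,3.47,-1],"rot": [0,0,0.115],"fingers": 1},{"dp": [3.96,3.47,-2],"rot": [0,0,0.115],"fingers": 1},{"dp": [3.96,3.47,-2],"rot": [0,0,0.115],"fingers": 1},{"dp": [3.96,3.47,-2],"rot": [0,0,0.115],"fingers": 1}]'

```text
time: 1.45
position: [0.6602, -0.2464, 0.1505]
orientation: [-3.142, 0.0, 1.545]
contact_force: [-0.8, -1.2, 0.0]
opening: 0.998
```

Request:
move_arm --series '[{"dp": [-0.1,-0.05,-3.3],"rot": [0,0,0.006],"fingers": 1},{"dp": [0,0,-3.3],"rot": [0,0,0],"fingers": 1},{"dp": [0,0,-2.2],"rot": [0,0,0],"fingers": 1},{"dp": [0,0,-1],"rot": [0,0,0],"fingers": 0.2},{"dp": [0,0,0],"rot": [0,0,0],"fingers": -0.3}]'

```text
time: 2.08
position: [0.6581, -0.248, 0.0532]
orientation: [-3.141, -0.0, 1.548]
contact_force: [0.1, -0.1, -0.2]
opening: 0.605
```

```bash
cat > look.py <<'E'
from bench import *
from h import *
import sys
n=sys.argv[1]
def two(ta,sa,k=5):
    t=grab_frame("top");s=grab_frame("side")
    a=cv2.resize(t["image"][ta[1]:ta[3],ta[0]:ta[2],::-1],None,fx=k,fy=k,interpolation=cv2.INTER_CUBIC)
    b=cv2.resize(s["image"][sa[1]:sa[3],sa[0]:sa[2],::-1],None,fx=k,fy=k,interpolation=cv2.INTER_CUBIC)
    a=a[:600];b=b[:600]
    h=max(a.shape[0],b.shape[0]); A=np.zeros((h,a.shape[1]+b.shape[1],3),np.uint8); A[:a.shape[0],:a.shape[1]]=a;A[:b.shape[0],a.shape[1]:]=b
    cv2.imwrite(f"pics/{n}.png",A); return t,s
v=list(map(int,sys.argv[2:]))
t,s=two(v[:4],v[4:8],v[8])
import pickle; pickle.dump((s,t),open(f"{n}.pkl","wb"))
E
python3 look.py g1 320 130 420 230 240 130 340 230 4
```

```text
(no output)
```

View pics/g1.png

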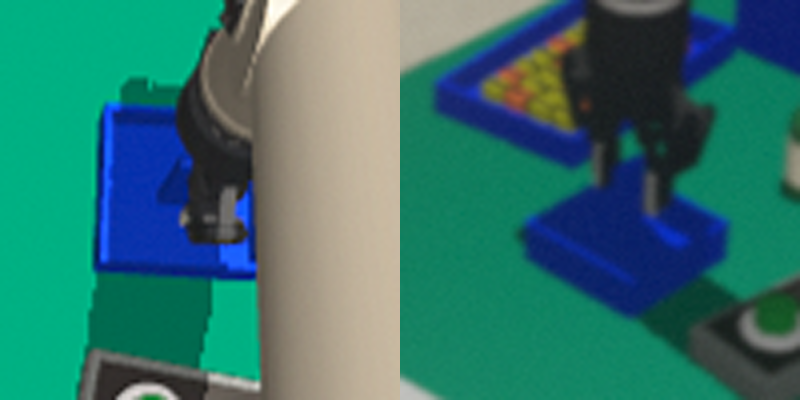

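The side view shows the fingers (about 600,170 and 655,200 in the composite) straddling the fin across its thickness. I'll close on it.

Request:
move_arm --series '[{"dp": [0.1,0.1,0],"rot": [0,0,0.003],"fingers": -0.5},{"dp": [0,0,0],"rot": [0,0,0],"fingers": -0.8},{"dp": [0,0,0],"rot": [0,0,0],"fingers": -1},{"dp": [0,0,0],"rot": [0,0,0],"fingers": -1},{"dp": [0,0,0],"rot": [0,0,0],"fingers": -1}]'

```text
time: 2.8
position: [0.6601, -0.2468, 0.0546]
orientation: [3.14, 0.0, 1.551]
contact_force: [-0.0, 0.3, 5.6]
opening: 0.104
```

Request:
move_arm --series '[{"dp": [0,0,1],"rot": [0,0,0],"fingers": -1},{"dp": [0,0,2],"rot": [0,0,0],"fingers": -1},{"dp": [0,0,4],"rot": [0,0,0],"fingers": -1},{"dp": [0,0,5],"rot": [0,0,0],"fingers": -1},{"dp": [0,0,5],"rot": [0,0,0],"fingers": -1}]'

```text
time: 3.42
position: [0.6588, -0.2469, 0.2257]
orientation: [3.141, 0.0, 1.551]
contact_force: [0.4, -0.6, -2.6]
opening: 0.106
```

```bash
python3 look.py g2 320 110 420 210 240 110 340 210 4
```

```text
(no output)
```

View pics/g2.png

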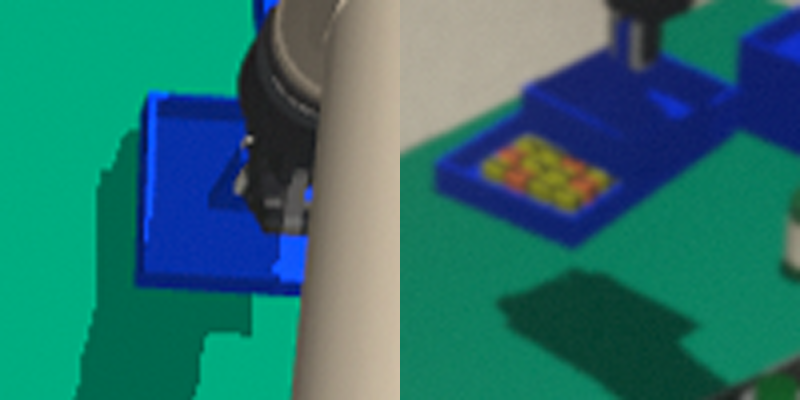

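Request:
move_arm --series '[{"dp": [-0.6,2.4,0],"rot": [0,0,0.01],"fingers": -1},{"dp": [-1.1,4.5,0],"rot": [0,0,0.012],"fingers": -1},{"dp": [-1.3,5.5,0],"rot": [0,0,0.012],"fingers": -1},{"dp": [-1.3,5.5,0],"rot": [0,0,0.012],"fingers": -1},{"dp": [-1.3,5.5,0],"rot": [0,0,0.012],"fingers": -1}]'

```text
time: 4.15
position: [0.602, -0.0113, 0.2233]
orientation: [-3.141, 0.0, 1.609]
contact_force: [1.2, 0.5, -3.0]
opening: 0.11
```

Request:
move_arm --series '[{"dp": [-1.2,5,0],"rot": [0,0,0.012],"fingers": -1},{"dp": [-0.7,2.77,0],"rot": [0,0,0.012],"fingers": -1},{"dp": [-0.3,1,0],"rot": [0,0,0],"fingers": -1},{"dp": [0,0,0],"rot": [0,0,0],"fingers": -1}]'

```text
time: 4.65
position: [0.581, 0.0742, 0.2233]
orientation: [-3.141, 0.001, 1.633]
contact_force: [0.9, -0.7, -3.7]
opening: 0.109
```

Request:
move_arm --series '[{"dp": [0,0,-2.5],"rot": [0,0,0],"fingers": -1},{"dp": [0,0,-3.5],"rot": [0,0,0],"fingers": -1},{"dp": [0,0,-3],"rot": [0,0,0],"fingers": -1},{"dp": [0,0,-1.8],"rot": [0,0,0],"fingers": -1},{"dp": [0,0,0],"rot": [0,0,0],"fingers": -1}]'

```text
time: 5.28
position: [0.5806, 0.0732, 0.1141]
orientation: [-3.139, 0.001, 1.631]
contact_force: [-0.3, -0.0, -2.1]
opening: 0.108
```

```bash
python3 look.py g3 170 130 290 250 150 180 290 300 3; python3 -c "
from bench import *;o=get_obs();print(o['position'],o['orientation'],o['contact_force'])"
```

```text
[0.58221615 0.07438588 0.11627611] [3.13973094e+00 1.08150501e-05 1.63188363e+00] [ 0.34079322  0.2617702  -2.48508896]
```

View pics/g3.png

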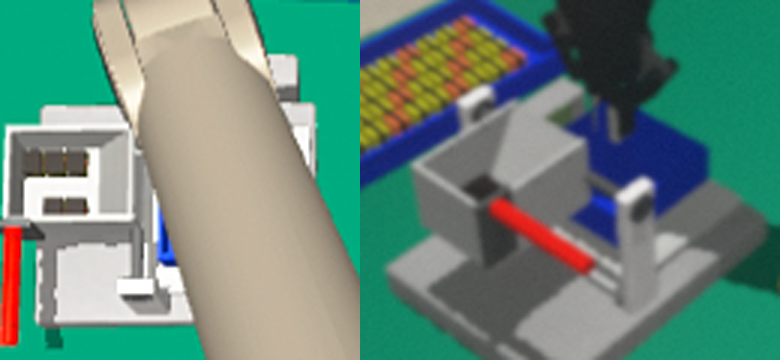

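Request:
move_arm --series '[{"dp": [0,0,-0.8],"rot": [0,0,0],"fingers": -1},{"dp": [0,0,-0.4],"rot": [0,0,0],"fingers": -1},{"dp": [0,0,-0.2],"rot": [0,0,0],"fingers": -1},{"dp": [0,0,-0.2],"rot": [0,0,0],"fingers": -1}]'

```text
time: 5.88
position: [0.5813, 0.0749, 0.0994]
orientation: [3.141, 0.0, 1.633]
contact_force: [-0.6, 0.0, -2.6]
opening: 0.111
```

```bash
python3 -c "
from bench import *;o=get_obs();print(o['position'],o['orientation'],o['contact_force'])"
```

```text
[0.58126096 0.07490115 0.09935209] [3.14122391e+00 1.67590824e-05 1.63298294e+00] [-0.57595949  0.03155082 -2.55344476]
```

Request:
move_arm --series '[{"dp": [0,0,-0.2],"rot": [0,0,0],"fingers": -1},{"dp": [0,0,-0.1],"rot": [0,0,0],"fingers": -1}]'

```text
time: 6.12
position: [0.5812, 0.0748, 0.0962]
orientation: [3.142, 0.0, 1.633]
contact_force: [-0.1, -0.0, -2.5]
opening: 0.105
```

Request:
move_arm --series '[{"dp": [0,0,-0.1],"rot": [0,0,0],"fingers": -1}]'

```text
time: 6.25
position: [0.5812, 0.0748, 0.0953]
orientation: [3.141, 0.0, 1.633]
contact_force: [-0.0, 0.6, -3.4]
opening: 0.106
```

Request:
move_arm --series '[{"dp": [0,0,-0.1],"rot": [0,0,0],"fingers": -1}]'

```text
time: 6.38
position: [0.5812, 0.0748, 0.0945]
orientation: [3.142, 0.0, 1.633]
contact_force: [-2.3, -1.5, 4.2]
opening: 0.11
```

Request:
move_arm --series '[{"dp": [0,0,0],"rot": [0,0,0],"fingers": -0.6},{"dp": [0,0,0],"rot": [0,0,0],"fingers": -0.3},{"dp": [0,0,0],"rot": [0,0,0],"fingers": 0},{"dp": [0,0,1],"rot": [0,0,0],"fingers": 0},{"dp": [0,0,3],"rot": [0,0,0],"fingers": 0}]'

```text
time: 7.0
position: [0.58, 0.0745, 0.1339]
orientation: [-3.138, 0.0, 1.633]
contact_force: [0.2, -0.5, 0.3]
opening: 0.497
```

Request:
move_arm --series '[{"dp": [0,0,5],"rot": [0,0,0],"fingers": 0},{"dp": [0,-4,4],"rot": [0,0,0],"fingers": 0},{"dp": [-1,-6,0],"rot": [0,0,0],"fingers": 0},{"dp": [-1,-6,0],"rot": [0,0,0],"fingers": 0},{"dp": [-1,-6,0],"rot": [0,0,0],"fingers": -1}]'

```text
time: 7.62
position: [0.551, -0.147, 0.2256]
orientation: [3.14, 0.001, 1.633]
contact_force: [0.4, -0.6, -0.2]
opening: 0.302
```

```bash
python3 look.py g4 170 130 290 250 150 180 290 300 3; python3 - <<'E'
from tray import *
import pickle
s,t=pickle.load(open("g4.pkl","rb"))
for f,roi in((t,(215,150,285,240)),):
    P0,P1=tray_fit(f,roi,.04)
    for r in sides(P0,P1,(.5805,.0748),.062): print(r)
E
```

```text
('+x', np.float64(0.05922420422104374), np.float64(0.05403704453670211))
('-y', np.float64(0.04931934177875513), np.float64(0.05532535212225573))
('-x', np.float64(0.06911511818436228), np.float64(0.053367783775273965))
('+y', np.float64(0.05782141909003319), np.float64(0.05871193901552062))
```

View pics/g4.png

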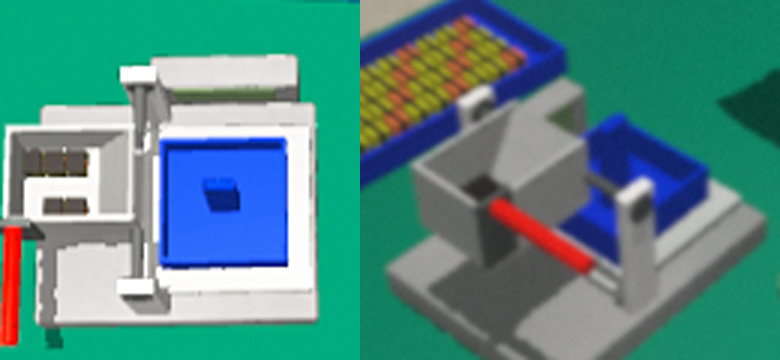

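Request:
move_arm --series '[{"dp": [-1.8,-5,0],"rot": [0,0,0],"fingers": -1},{"dp": [-1.8,-5.1,-2],"rot": [0,0,0],"fingers": -1},{"dp": [-1.8,-5.1,-3],"rot": [0,0,0],"fingers": -1},{"dp": [-1.8,-5.1,-3],"rot": [0,0,0],"fingers": -1},{"dp": [0,0,-4],"rot": [0,0,0],"fingers": -1}]'

```text
time: 8.35
position: [0.477, -0.3549, 0.1047]
orientation: [3.141, 0.005, 1.623]
contact_force: [0.7, 0.6, -0.1]
opening: -0.001
```

Request:
move_arm --series '[{"dp": [0,0,-2],"rot": [0,0,0],"fingers": -1},{"dp": [0,0,0],"rot": [0,0,0],"fingers": -1}]'

```text
time: 8.6
position: [0.4783, -0.3473, 0.0832]
orientation: [-3.139, -0.002, 1.633]
contact_force: [0.5, 1.3, 0.8]
opening: 0.0
```

```bash
python3 look.py g5 330 180 450 300 290 150 420 270 3;python3 -c "
from bench import *;o=get_obs();print(o['position'],o['orientation'],o['contact_force'],o['opening'])"
```

```text
[ 0.48012109 -0.34829545  0.08550662] [3.13999798e+00 9.13007400e-04 1.63327143e+00] [ 0.49533634 -0.3299537   0.41075152] 0.0040793897153428285
```

View pics/g5.png

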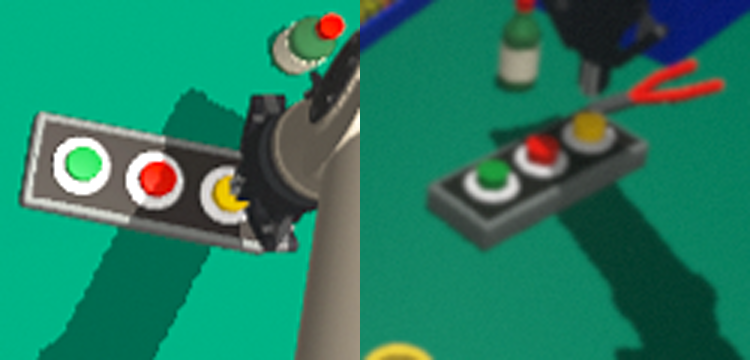

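Request:
move_arm --series '[{"dp": [-0.1,-0.2,-1.5],"rot": [0,0,0],"fingers": -1},{"dp": [0,0,-1],"rot": [0,0,0],"fingers": -1},{"dp": [0,0,-0.2],"rot": [0,0,0],"fingers": -1},{"dp": [0,0,0],"rot": [0,0,0],"fingers": -1}]'

```text
time: 9.2
position: [0.4782, -0.35, 0.0571]
orientation: [-3.141, -0.0, 1.633]
contact_force: [0.6, -0.2, -0.4]
opening: 0.002
```

```bash
python3 -c "
from bench import *;o=get_obs();print(o['position'],o['orientation'],o['contact_force'],o['opening'])"
```

```text
[ 0.47817874 -0.3500328   0.05714394] [-3.14149982e+00 -2.84853774e-04  1.63299183e+00] [ 0.55028209 -0.21357065 -0.36859641] 0.002347832499488411
```

Request:
move_arm --series '[{"dp": [0,0,-0.3],"rot": [0,0,0],"fingers": -1},{"dp": [0,0,-0.1],"rot": [0,0,0],"fingers": -1}]'

```text
time: 9.45
position: [0.4783, -0.3502, 0.0534]
orientation: [3.141, 0.0, 1.633]
contact_force: [0.0, -0.3, 0.3]
opening: 0.001
```

Request:
move_arm --series '[{"dp": [0,0,-0.1],"rot": [0,0,0],"fingers": -1}]'

```text
time: 9.57
position: [0.4783, -0.3502, 0.0524]
orientation: [3.141, 0.0, 1.633]
contact_force: [-0.2, -0.4, -0.5]
opening: -0.001
```

Request:
move_arm --series '[{"dp": [0,0,-0.1],"rot": [0,0,0],"fingers": -1}]'

```text
time: 9.7
position: [0.4782, -0.3502, 0.0516]
orientation: [3.141, 0.0, 1.633]
contact_force: [-0.1, 0.6, 2.6]
opening: 0.0
```

Request:
move_arm --series '[{"dp": [0,0,-0.1],"rot": [0,0,0],"fingers": -1}]'

```text
time: 9.82
position: [0.4783, -0.3503, 0.0509]
orientation: [3.141, 0.0, 1.633]
contact_force: [-1.5, 0.4, 5.0]
opening: 0.0
```

Request:
move_arm --series '[{"dp": [0,0,-0.1],"rot": [0,0,0],"fingers": -1}]'

```text
time: 9.95
position: [0.4783, -0.3502, 0.05]
orientation: [3.141, 0.0, 1.633]
contact_force: [-2.6, 2.0, 7.1]
opening: -0.001
```

Request:
move_arm --series '[{"dp": [0,0,-0.08],"rot": [0,0,0],"fingers": -1}]'

```text
time: 10.07
position: [0.4783, -0.3502, 0.0494]
orientation: [3.141, 0.0, 1.633]
contact_force: [-1.9, 1.6, 6.3]
opening: -0.003
```

Request:
move_arm --series '[{"dp": [0,0,-0.08],"rot": [0,0,0],"fingers": -1}]'

```text
time: 10.2
position: [0.4783, -0.3502, 0.0485]
orientation: [3.141, 0.0, 1.633]
contact_force: [-1.5, 1.3, 5.0]
opening: -0.001
```

Request:
move_arm --series '[{"dp": [0,0,-0.08],"rot": [0,0,0],"fingers": -1}]'

```text
time: 10.32
position: [0.4783, -0.3502, 0.0473]
orientation: [3.141, 0.0, 1.633]
contact_force: [-1.0, 0.9, 3.0]
opening: 0.002
```

Request:
move_arm --series '[{"dp": [0,0,2],"rot": [0,0,0],"fingers": -1},{"dp": [0,0,4],"rot": [0,0,0],"fingers": -1},{"dp": [0,1,5],"rot": [0,0,0],"fingers": -1},{"dp": [0,4,4],"rot": [0,0,0],"fingers": -1},{"dp": [0,5,3],"rot": [0,0,0],"fingers": -1}]'

```text
time: 10.95
position: [0.4787, -0.2503, 0.2285]
orientation: [3.139, 0.001, 1.63]
contact_force: [0.1, -0.0, 0.4]
opening: -0.0
```

```bash
python3 -c "
from bench import *;o=get_obs();print(o['position'],o['orientation'],o['joint_positions'])"; python3 look.py g6 320 140 440 260 270 140 420 260 3
```

```text
[ 0.47866077 -0.25029123  0.2285476 ] [3.13918733e+00 1.39212796e-03 1.63038229e+00] [ 0.67501452  0.21427694 -0.31673409  1.79817117  0.0733357   1.1377575
  0.39401624]
```

View pics/g6.png

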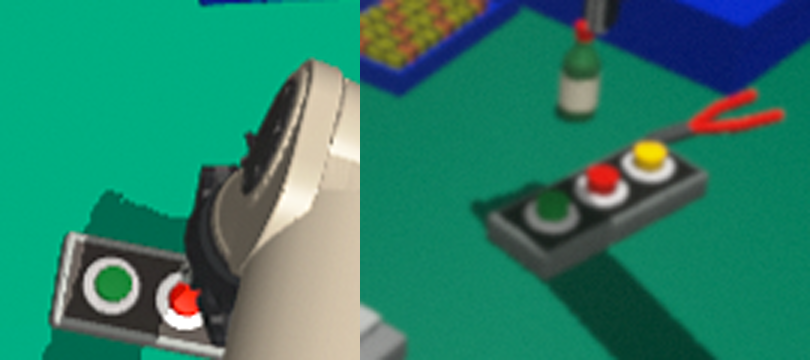

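Request:
move_arm --series '[{"dp": [0,5.5,0.4],"rot": [0,0,0.157],"fingers": 0},{"dp": [0,5.5,0.4],"rot": [0,0,0.157],"fingers": 1},{"dp": [0,5.5,0.4],"rot": [0,0,0.157],"fingers": 1},{"dp": [0,5.5,0.4],"rot": [0,0,0.157],"fingers": 1},{"dp": [-0.1,5.5,0.4],"rot": [0,0,0.157],"fingers": 1}]'

```text
time: 11.68
position: [0.4771, 0.0259, 0.2465]
orientation: [3.141, 0.0, 2.422]
contact_force: [1.0, 0.1, 0.3]
opening: 0.999
```

Request:
move_arm --series '[{"dp": [-0.1,5.5,0],"rot": [0,0,0.157],"fingers": 1},{"dp": [-0.1,5.5,0],"rot": [0,0,0.157],"fingers": 1},{"dp": [-0.1,5.5,0],"rot": [0,0,0.157],"fingers": 1},{"dp": [-0.1,3.65,0],"rot": [0,0,0.157],"fingers": 1},{"dp": [0,0,0],"rot": [0,0,0.157],"fingers": 1}]'

```text
time: 12.3
position: [0.4723, 0.23, 0.2465]
orientation: [3.139, -0.0, -3.069]
contact_force: [-0.3, -0.5, 0.5]
opening: 1.004
```

```bash
python3 -c "
from bench import *;o=get_obs();print(o['position'],o['orientation'],o['joint_positions'],o['contact_force'])"; python3 look.py g7 150 130 290 260 140 160 290 310 3
```

```text
[0.47232255 0.22999445 0.24647581] [ 3.13883929e+00 -4.45365659e-04 -3.06889523e+00] [ 0.18587012  0.23395898 -0.83608978  1.79522621  0.18340722  1.19266873
  0.93884736] [-0.28068378 -0.45866108  0.45146269]
```

View pics/g7.png

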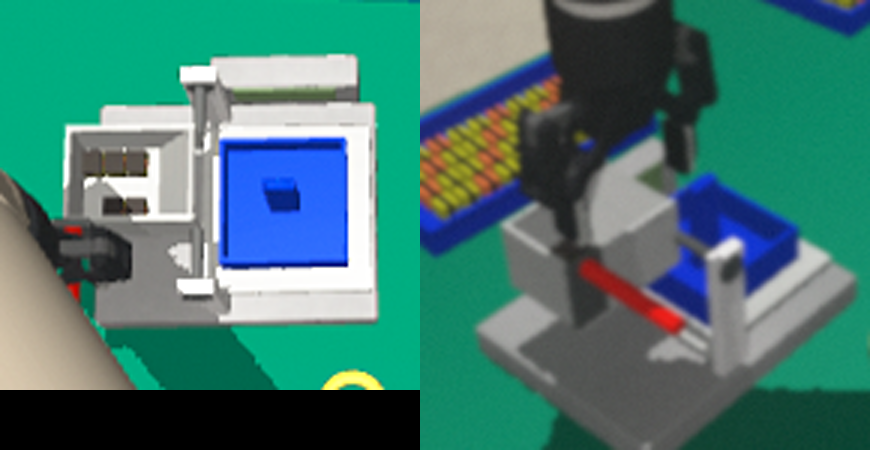

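Request:
move_arm --series '[{"dp": [0,0,-3],"rot": [0,0,-0.01],"fingers": 1},{"dp": [0,0,-4],"rot": [0,0,0],"fingers": 1},{"dp": [0,0,-1.5],"rot": [0,0,0],"fingers": 1},{"dp": [0,0,0],"rot": [0,0,0],"fingers": 1}]'

```text
time: 12.9
position: [0.473, 0.2255, 0.1612]
orientation: [-3.141, -0.002, -3.092]
contact_force: [0.8, 0.2, 0.0]
opening: 1.005
```

```bash
python3 -c "
from bench import *;o=get_obs();print(o['position'],o['orientation'],o['contact_force'])"; python3 look.py g8 150 130 290 260 140 160 290 310 3
```

```text
[0.47296829 0.22553741 0.16123114] [-3.14117279e+00 -1.81094931e-03 -3.09225009e+00] [0.83256484 0.19361592 0.01940231]
```

View pics/g8.png

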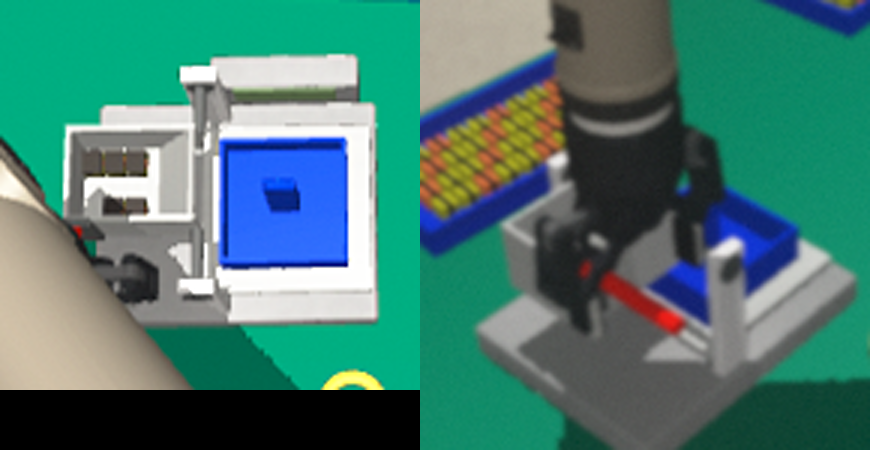

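Request:
move_arm --series '[{"dp": [0,0.05,-1],"rot": [0,0,0.01],"fingers": 0.2},{"dp": [0,0,0],"rot": [0,0,0],"fingers": -0.3},{"dp": [0,0,0],"rot": [0,0,0],"fingers": -0.5},{"dp": [0,0,0],"rot": [0,0,0],"fingers": -0.65}]'

```text
time: 13.5
position: [0.4733, 0.2274, 0.1523]
orientation: [3.14, 0.001, -3.08]
contact_force: [0.3, 3.4, -1.1]
opening: 0.177
```

Request:
move_arm --series '[{"dp": [0,0,0],"rot": [0,0,0],"fingers": -0.8},{"dp": [0,0,0],"rot": [0,0,0],"fingers": -1},{"dp": [0,0,0],"rot": [0,0,0],"fingers": -1}]'

```text
time: 13.88
position: [0.4733, 0.2281, 0.1524]
orientation: [3.14, 0.001, -3.08]
contact_force: [-0.6, 4.2, 0.7]
opening: 0.139
```

```bash
python3 -c "
from bench import *;o=get_obs();print(o['position'],o['orientation'],o['contact_force'],o['moment'],o['opening'])"
```

```text
[0.47326819 0.22810218 0.15239033] [ 3.13954172e+00  8.79243505e-04 -3.07977698e+00] [-0.63970799  4.23326689  0.73339336] [ 0.91811336  0.12213396 -0.10684786] 0.13905211164276748
```

```bash
python3 - <<'E'
import numpy as np
th=np.array([0,.05,.13,.23,.33,.43,.53,.63,.73,.83,.93,1.03,1.13,1.23,1.33,1.40,1.45,1.5,1.55,1.6,1.65,1.7,1.75,1.8,1.85,1.9,1.95,2.0,2.05,2.1,2.15,2.2,2.25,2.3,2.35,2.4])
y=10*np.sin(1.204-th);z=10*np.cos(1.204-th)
for i in range(1,len(th)): print(th[i],"dp",round(-.062*(y[i]-y[i-1]),2),round(y[i]-y[i-1],2),round(z[i]-z[i-1],2),"abs y %.4f z(tcp) %.4f"%(.1346+y[i]/100,.116+z[i]/100))
E
```

```text
0.05 dp 0.01 -0.19 0.46 abs y 0.2260 z(tcp) 0.1565
0.13 dp 0.02 -0.35 0.72 abs y 0.2225 z(tcp) 0.1637
0.23 dp 0.03 -0.52 0.85 abs y 0.2173 z(tcp) 0.1722
0.33 dp 0.04 -0.6 0.8 abs y 0.2113 z(tcp) 0.1802
0.43 dp 0.04 -0.68 0.73 abs y 0.2045 z(tcp) 0.1875
0.53 dp 0.05 -0.75 0.66 abs y 0.1970 z(tcp) 0.1941
0.63 dp 0.05 -0.81 0.58 abs y 0.1889 z(tcp) 0.2000
0.73 dp 0.05 -0.87 0.5 abs y 0.1802 z(tcp) 0.2050
0.83 dp 0.06 -0.91 0.41 abs y 0.1711 z(tcp) 0.2091
0.93 dp 0.06 -0.95 0.32 abs y 0.1617 z(tcp) 0.2123
1.03 dp 0.06 -0.97 0.22 abs y 0.1519 z(tcp) 0.2145
1.13 dp 0.06 -0.99 0.12 abs y 0.1420 z(tcp) 0.2157
1.23 dp 0.06 -1.0 0.02 abs y 0.1320 z(tcp) 0.2160
1.33 dp 0.06 -1.0 -0.08 abs y 0.1220 z(tcp) 0.2152
1.4 dp 0.04 -0.69 -0.11 abs y 0.1151 z(tcp) 0.2141
1.45 dp 0.03 -0.49 -0.11 abs y 0.1102 z(tcp) 0.2130
1.5 dp 0.03 -0.48 -0.13 abs y 0.1054 z(tcp) 0.2117
1.55 dp 0.03 -0.47 -0.16 abs y 0.1007 z(tcp) 0.2101
1.6 dp 0.03 -0.47 -0.18 abs y 0.0960 z(tcp) 0.2083
1.65 dp 0.03 -0.46 -0.2 abs y 0.0915 z(tcp) 0.2062
1.7 dp 0.03 -0.45 -0.23 abs y 0.0870 z(tcp) 0.2039
1.75 dp 0.03 -0.43 -0.25 abs y 0.0827 z(tcp) 0.2015
1.8 dp 0.03 -0.42 -0.27 abs y 0.0785 z(tcp) 0.1988
1.85 dp 0.03 -0.41 -0.29 abs y 0.0744 z(tcp) 0.1958
1.9 dp 0.02 -0.39 -0.31 abs y 0.0705 z(tcp) 0.1927
1.95 dp 0.02 -0.38 -0.33 abs y 0.0667 z(tcp) 0.1894
2.0 dp 0.02 -0.36 -0.35 abs y 0.0631 z(tcp) 0.1860
2.05 dp 0.02 -0.34 -0.37 abs y 0.0597 z(tcp) 0.1823
2.1 dp 0.02 -0.32 -0.38 abs y 0.0565 z(tcp) 0.1785
2.15 dp 0.02 -0.3 -0.4 abs y 0.0535 z(tcp) 0.1745
2.2 dp 0.02 -0.28 -0.41 abs y 0.0507 z(tcp) 0.1704
2.25 dp 0.02 -0.26 -0.43 abs y 0.0481 z(tcp) 0.1661
2.3 dp 0.01 -0.24 -0.44 abs y 0.0457 z(tcp) 0.1617
2.35 dp 0.01 -0.22 -0.45 abs y 0.0435 z(tcp) 0.1572
2.4 dp 0.01 -0.19 -0.46 abs y 0.0415 z(tcp) 0.1526
```

Request:
move_arm --series '[{"dp": [0,-0.05,0.46],"rot": [0,0,0],"fingers": -1},{"dp": [0.02,-0.35,0.72],"rot": [0,0,0],"fingers": -1},{"dp": [0.03,-0.52,0.85],"rot": [0,0,0],"fingers": -1},{"dp": [0.04,-0.6,0.8],"rot": [0,0,0],"fingers": -1}]'

```text
time: 14.38
position: [0.4741, 0.2133, 0.1801]
orientation: [3.138, 0.001, -3.08]
contact_force: [2.2, 6.9, -6.4]
opening: 0.142
```

```bash
python3 -c "
from bench import *;o=get_obs();print(o['position'],o['orientation'],o['contact_force'],o['moment'],o['opening'])"; python3 look.py g9 150 130 290 260 140 160 290 310 3
```

```text
[0.47409662 0.21332443 0.18012368] [ 3.13763644e+00  7.45696827e-04 -3.07956338e+00] [ 2.24151967  6.89839954 -6.41172785] [ 1.83502757 -0.45760684 -0.0497066 ] 0.14188900623525308
```

View pics/g9.png

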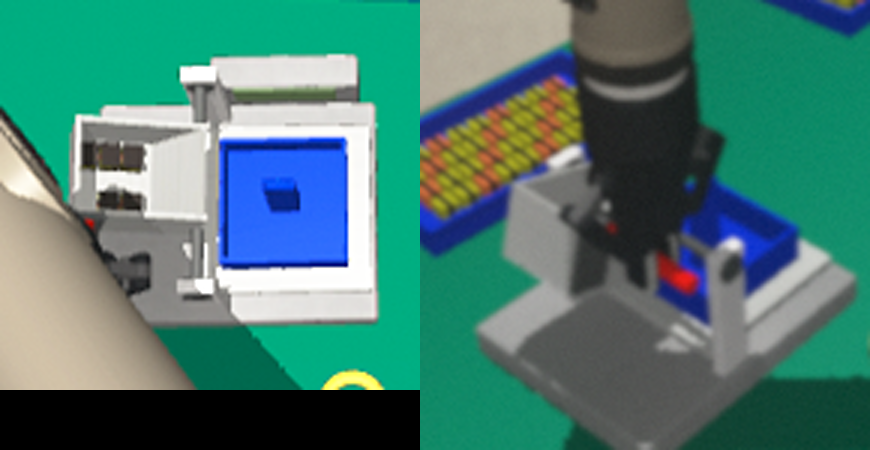

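Request:
move_arm --series '[{"dp": [0.04,-0.68,0.73],"rot": [0,0,0],"fingers": -1},{"dp": [0.05,-0.75,0.66],"rot": [0,0,0],"fingers": -1},{"dp": [0.05,-0.81,0.58],"rot": [0,0,0],"fingers": -1},{"dp": [0.05,-0.87,0.5],"rot": [0,0,0],"fingers": -1},{"dp": [0.06,-0.91,0.41],"rot": [0,0,0],"fingers": -1}]'

```text
time: 15.1
position: [0.4763, 0.1778, 0.2113]
orientation: [3.131, 0.003, -3.077]
contact_force: [-3.4, 12.9, 7.2]
opening: 0.14
```

Request:
move_arm --series '[{"dp": [0.06,-0.95,0.32],"rot": [0,0,0],"fingers": -1},{"dp": [0.06,-0.97,0.22],"rot": [0,0,0],"fingers": -1},{"dp": [0.06,-0.99,0.12],"rot": [0,0,0],"fingers": -1},{"dp": [0.06,-1.0,0.02],"rot": [0,0,0],"fingers": -1},{"dp": [0.06,-1.0,-0.08],"rot": [0,0,0],"fingers": -1}]'

```text
time: 15.72
position: [0.4794, 0.1262, 0.2192]
orientation: [3.138, 0.001, -3.078]
contact_force: [-8.3, 4.8, 22.1]
opening: 0.14
```

```bash
python3 -c "
from bench import *;o=get_obs();print(o['position'],o['orientation'],o['contact_force'],o['moment'],o['opening'])"; python3 look.py g10 150 130 290 260 140 160 290 310 3
```

```text
[0.47940693 0.12615278 0.21916937] [ 3.13790883e+00  1.46070147e-03 -3.07836212e+00] [-8.29877528  4.7813362  22.08591264] [ 1.75463694  1.81378697 -0.02131683] 0.13972366187086532
```

View pics/g10.png

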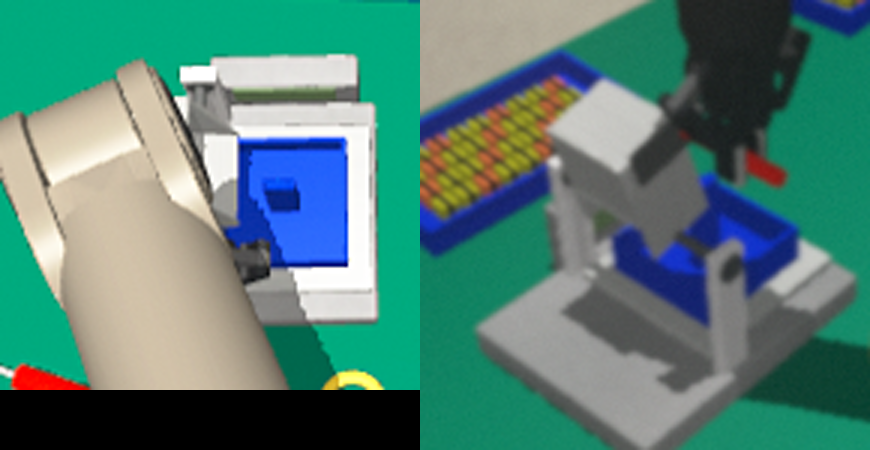

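```bash
python3 - <<'E'
import numpy as np
from scipy.optimize import least_squares
P=np.array([(.2281,.1524),(.2133,.1801),(.1778,.2113),(.1262,.2192)])
r=least_squares(lambda c:np.hypot(P[:,0]-c[0],P[:,1]-c[1])-.1,[.134,.116]);print(r.x,r.fun)
c=r.x
for p in P: print(1.204-np.arctan2(p[0]-c[0],p[1]-c[1]))
y0,z0=.1262,.2192-.0
th=[1.35,1.4,1.45,1.5,1.55,1.6,1.65,1.7,1.75,1.8,1.9,2.0,2.1,2.2,2.3,2.4]
for t in th: print(t,(c[0]+.1*np.sin(1.204-t)).round(4),(c[1]+.1*np.cos(1.204-t)).round(4))
E
```

```text
[0.1337016  0.12022797] [-0.00026988 -0.00039797  0.00118688 -0.00074408]
-0.038330821812455396
0.2780962168674922
0.7530603790766738
1.2796505347287777
1.35 0.1192 0.2192
1.4 0.1142 0.2183
1.45 0.1093 0.2172
1.5 0.1045 0.2159
1.55 0.0998 0.2143
1.6 0.0951 0.2125
1.65 0.0906 0.2104
1.7 0.0861 0.2082
1.75 0.0818 0.2057
1.8 0.0776 0.203
1.9 0.0696 0.197
2.0 0.0622 0.1902
2.1 0.0556 0.1827
2.2 0.0498 0.1746
2.3 0.0448 0.1659
2.4 0.0406 0.1568
```

Request:
move_arm --series '[{"dp": [0.03,-0.3,0.38],"rot": [0,0,0],"fingers": -1},{"dp": [0.03,-0.49,-0.05],"rot": [0,0,0],"fingers": -1},{"dp": [0.03,-0.49,-0.11],"rot": [0,0,0],"fingers": -1},{"dp": [0.03,-0.48,-0.13],"rot": [0,0,0],"fingers": -1},{"dp": [0.03,-0.47,-0.16],"rot": [0,0,0],"fingers": -1}]'

```text
time: 16.45
position: [0.4809, 0.1028, 0.2146]
orientation: [3.137, 0.0, -3.08]
contact_force: [-0.3, 7.2, 1.8]
opening: 0.138
```

Request:
move_arm --series '[{"dp": [0.03,-0.47,-0.18],"rot": [0,0,0],"fingers": -1},{"dp": [0.03,-0.45,-0.2],"rot": [0,0,0],"fingers": -1},{"dp": [0.03,-0.45,-0.23],"rot": [0,0,0],"fingers": -1},{"dp": [0.03,-0.43,-0.25],"rot": [0,0,0],"fingers": -1},{"dp": [0.03,-0.42,-0.27],"rot": [0,0,0],"fingers": -1}]'

```text
time: 17.08
position: [0.4823, 0.0792, 0.2036]
orientation: [3.139, -0.0, -3.08]
contact_force: [-1.7, 5.1, 4.9]
opening: 0.141
```

```bash
python3 -c "
from bench import *;o=get_obs();print(o['position'],o['orientation'],o['contact_force'],o['moment'],o['opening'])"; python3 look.py g11 150 130 290 260 140 160 290 310 3
```

```text
[0.48234753 0.07919866 0.20363231] [ 3.13929568e+00 -2.03716833e-04 -3.07982972e+00] [-1.69035341  5.1103453   4.88429903] [ 1.68007817  0.34405684 -0.01617415] 0.14051936592919004
```

View pics/g11.png

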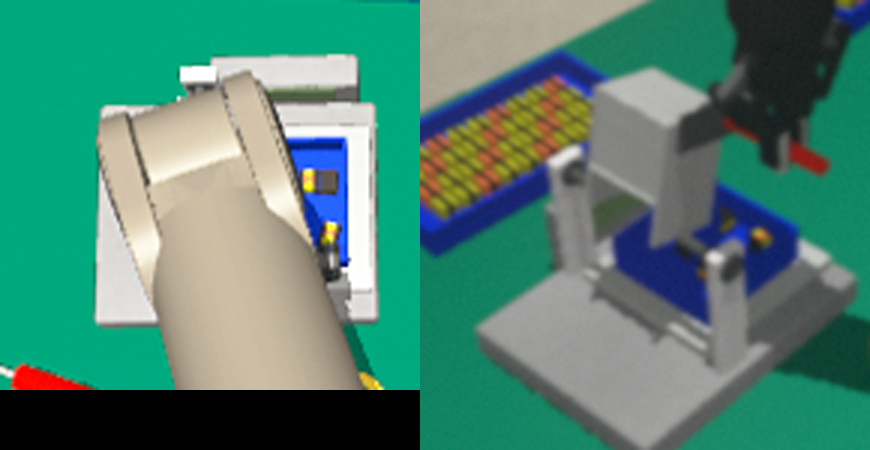

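Request:
move_arm --series '[{"dp": [0.03,-0.41,-0.29],"rot": [0,0,0],"fingers": -1},{"dp": [0.02,-0.39,-0.31],"rot": [0,0,0],"fingers": -1},{"dp": [0.02,-0.38,-0.33],"rot": [0,0,0],"fingers": -1},{"dp": [0.02,-0.36,-0.35],"rot": [0,0,0],"fingers": -1},{"dp": [0.02,-0.34,-0.37],"rot": [0,0,0],"fingers": -1}]'

```text
time: 17.8
position: [0.4836, 0.0598, 0.1864]
orientation: [3.14, 0.0, -3.08]
contact_force: [0.7, 5.6, 0.5]
opening: 0.141
```

Request:
move_arm --series '[{"dp": [0.02,-0.32,-0.38],"rot": [0,0,0],"fingers": -1},{"dp": [0.02,-0.3,-0.4],"rot": [0,0,0],"fingers": -1},{"dp": [0.02,-0.28,-0.41],"rot": [0,0,0],"fingers": -1},{"dp": [0.02,-0.26,-0.43],"rot": [0,0,0],"fingers": -1}]'

```text
time: 18.3
position: [0.4843, 0.0477, 0.1703]
orientation: [3.141, -0.0, -3.08]
contact_force: [-0.6, 5.5, 2.8]
opening: 0.138
```

```bash
python3 -c "
from bench import *;o=get_obs();print(o['position'],o['orientation'],o['contact_force'],o['moment'],o['opening'])"; python3 look.py g12 150 130 290 260 140 160 290 310 3
```

```text
[0.48432492 0.04769418 0.17026645] [ 3.14103878e+00 -3.13142394e-04 -3.08010658e+00] [-0.64328262  5.52223046  2.82477474] [ 1.50459814  0.17816625 -0.01582998] 0.1384513254834612
```

View pics/g12.png

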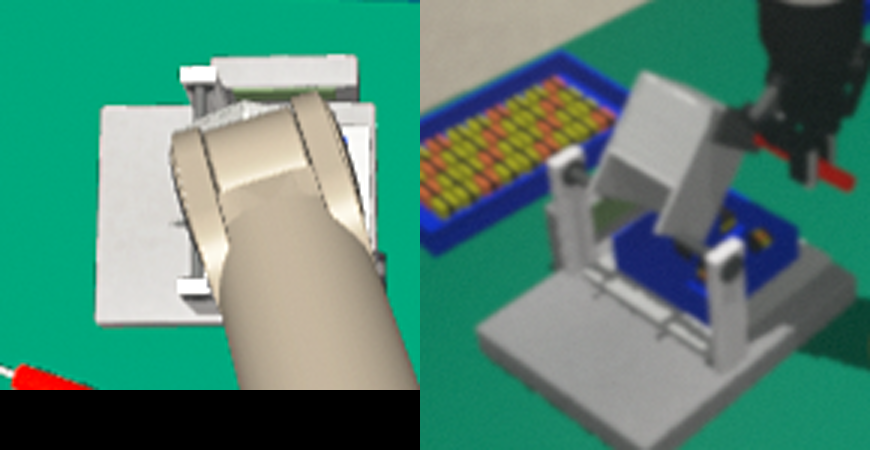

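Still gentle (6 N), about θ=2.25. On to the stop in small steps.

Request:
move_arm --series '[{"dp": [0.01,-0.24,-0.44],"rot": [0,0,0],"fingers": -1},{"dp": [0.01,-0.22,-0.45],"rot": [0,0,0],"fingers": -1}]'

```text
time: 18.65
position: [0.4846, 0.0432, 0.1614]
orientation: [3.141, -0.0, -3.08]
contact_force: [-1.1, 4.4, 5.8]
opening: 0.137
```

Request:
move_arm --series '[{"dp": [0.01,-0.14,-0.28],"rot": [0,0,0],"fingers": -1}]'

```text
time: 18.77
position: [0.4847, 0.042, 0.1589]
orientation: [3.141, -0.0, -3.08]
contact_force: [-6.0, 6.5, 20.8]
opening: 0.138
```

Request:
move_arm --series '[{"dp": [0,-0.06,-0.2],"rot": [0,0,0],"fingers": -1}]'

```text
time: 18.9
position: [0.4847, 0.042, 0.1589]
orientation: [3.141, -0.001, -3.08]
contact_force: [-10.5, 4.6, 29.4]
opening: 0.134
```

Request:
move_arm --series '[{"dp": [0,0,0.15],"rot": [0,0,0],"fingers": -1},{"dp": [0,0,0],"rot": [0,0,0],"fingers": -1},{"dp": [0,0,0],"rot": [0,0,0],"fingers": -1},{"dp": [0,0,0],"rot": [0,0,0],"fingers": -1}]'

```text
time: 19.4
position: [0.4847, 0.042, 0.1591]
orientation: [3.141, -0.0, -3.08]
contact_force: [-3.7, 5.9, 9.7]
opening: 0.133
```

```bash
python3 look.py g13 215 150 285 250 190 210 290 270 5
```

```text
(no output)
```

View pics/g13.png

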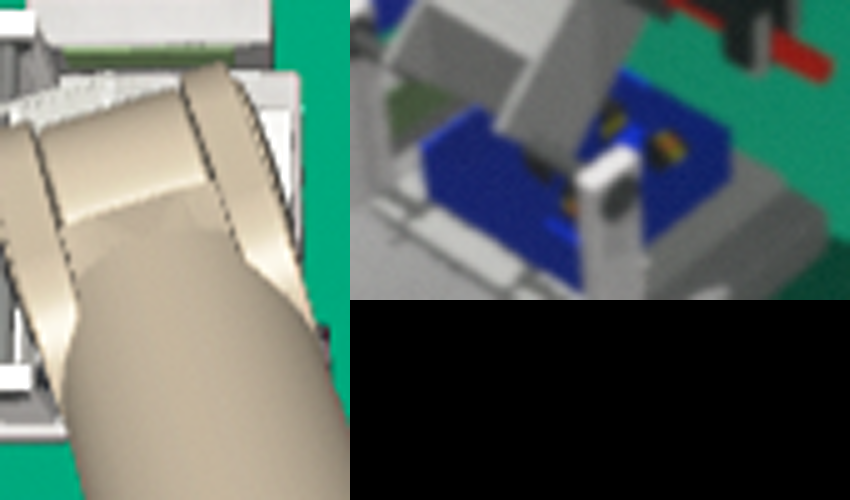

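```bash
python3 - <<'E'
import numpy as np
c=(.1337,.1203)
th=np.r_[2.38,2.3,np.arange(2.2,.15,-.1),.13,.06,.0]
y=c[0]+.1*np.sin(1.204-th);z=c[1]+.1*np.cos(1.204-th)
for i in range(1,len(th)): print(th[i].round(2),*(100*np.array([-.062*(y[i]-y[i-1]),y[i]-y[i-1],z[i]-z[i-1]])).round(2),(y[i]).round(4),z[i].round(4))
E
```

```text
2.3 -0.02 0.34 0.73 0.0448 0.166
2.2 -0.03 0.5 0.87 0.0498 0.1747
2.1 -0.04 0.58 0.81 0.0556 0.1828
2.0 -0.04 0.66 0.75 0.0622 0.1903
1.9 -0.05 0.73 0.68 0.0696 0.197
1.8 -0.05 0.8 0.6 0.0776 0.2031
1.7 -0.05 0.85 0.52 0.0861 0.2082
1.6 -0.06 0.9 0.43 0.0951 0.2126
1.5 -0.06 0.94 0.34 0.1045 0.216
1.4 -0.06 0.97 0.24 0.1142 0.2184
1.3 -0.06 0.99 0.15 0.1241 0.2198
1.2 -0.06 1.0 0.05 0.1341 0.2203
1.1 -0.06 1.0 -0.05 0.1441 0.2198
1.0 -0.06 0.99 -0.15 0.154 0.2182
0.9 -0.06 0.97 -0.25 0.1636 0.2157
0.8 -0.06 0.94 -0.35 0.173 0.2122
0.7 -0.06 0.9 -0.44 0.182 0.2079
0.6 -0.05 0.85 -0.53 0.1905 0.2026
0.5 -0.05 0.79 -0.61 0.1984 0.1965
0.4 -0.05 0.73 -0.68 0.2057 0.1897
0.3 -0.04 0.66 -0.75 0.2123 0.1821
0.2 -0.04 0.58 -0.82 0.2181 0.174
0.13 -0.02 0.35 -0.6 0.2216 0.168
0.06 -0.02 0.31 -0.63 0.2247 0.1617
0.0 -0.01 0.23 -0.55 0.227 0.1562
```

Request:
move_arm --series '[{"dp": [-0.02,0.34,0.7],"rot": [0,0,0],"fingers": -1},{"dp": [-0.03,0.5,0.87],"rot": [0,0,0],"fingers": -1},{"dp": [-0.04,0.58,0.81],"rot": [0,0,0],"fingers": -1},{"dp": [-0.04,0.66,0.75],"rot": [0,0,0],"fingers": -1},{"dp": [-0.05,0.73,0.68],"rot": [0,0,0],"fingers": -1}]'

```text
time: 20.12
position: [0.4833, 0.0641, 0.1955]
orientation: [-3.135, -0.001, -3.082]
contact_force: [3.4, -5.7, -3.4]
opening: 0.135
```

Request:
move_arm --series '[{"dp": [-0.05,0.8,0.6],"rot": [0,0,0],"fingers": -1},{"dp": [-0.05,0.85,0.52],"rot": [0,0,0],"fingers": -1},{"dp": [-0.06,0.9,0.43],"rot": [0,0,0],"fingers": -1},{"dp": [-0.06,0.94,0.34],"rot": [0,0,0],"fingers": -1},{"dp": [-0.06,0.97,0.24],"rot": [0,0,0],"fingers": -1}]'

```text
time: 20.75
position: [0.4814, 0.1017, 0.2207]
orientation: [-3.122, -0.002, -3.087]
contact_force: [-9.1, -19.7, 30.6]
opening: 0.134
```

Request:
move_arm --series '[{"dp": [-0.06,0.99,0.15],"rot": [0,0,0],"fingers": -1},{"dp": [-0.06,1.0,0.05],"rot": [0,0,0],"fingers": -1},{"dp": [-0.06,1.0,-0.05],"rot": [0,0,0],"fingers": -1},{"dp": [-0.06,0.99,-0.15],"rot": [0,0,0],"fingers": -1},{"dp": [-0.06,0.97,-0.25],"rot": [0,0,0],"fingers": -1}]'

```text
time: 21.38
position: [0.4776, 0.1627, 0.2185]
orientation: [-3.138, 0.001, -3.081]
contact_force: [-5.4, -0.2, 19.7]
opening: 0.135
```

```bash
python3 look.py g14 150 130 290 250 140 160 290 310 3
```

```text
(no output)
```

View pics/g14.png

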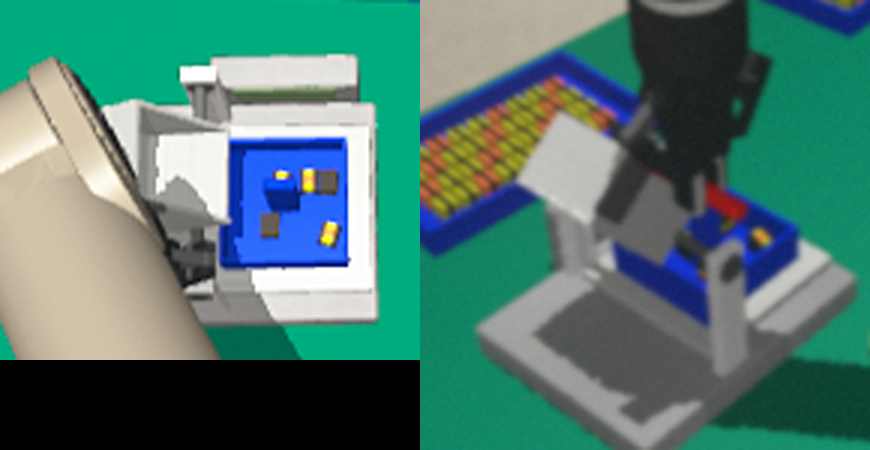

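```bash
python3 - <<'E'
from h import *
import pickle
s,t=pickle.load(open("g14.pkl","rb"))
crop(t,195,165,275,225,10,"pics/g14t.png")
E
```

```text
(no output)
```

View pics/g14t.png

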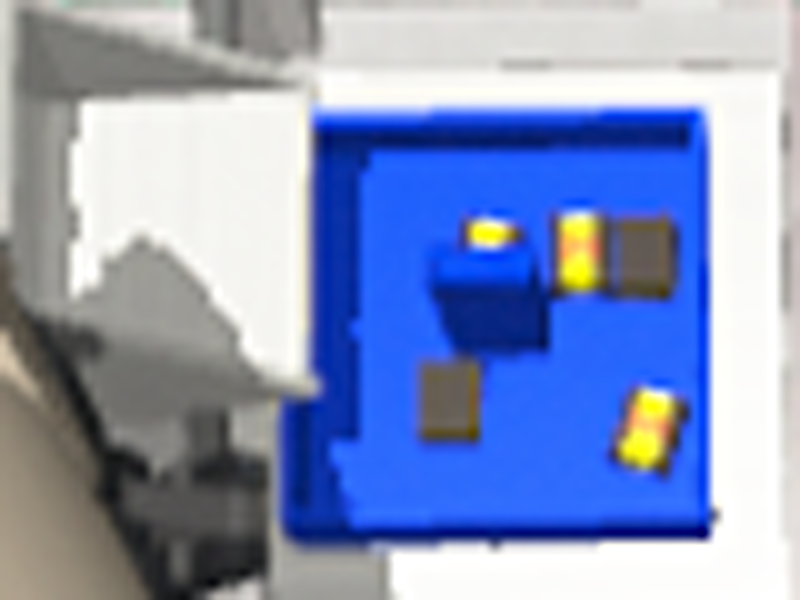

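Request:
move_arm --series '[{"dp": [-0.06,0.94,-0.1],"rot": [0,0,0],"fingers": -1},{"dp": [-0.06,0.9,-0.4],"rot": [0,0,0],"fingers": -1},{"dp": [-0.05,0.85,-0.53],"rot": [0,0,0],"fingers": -1},{"dp": [-0.05,0.79,-0.61],"rot": [0,0,0],"fingers": -1},{"dp": [-0.05,0.73,-0.68],"rot": [0,0,0],"fingers": -1}]'

```text
time: 22.1
position: [0.4755, 0.203, 0.1927]
orientation: [-3.137, 0.001, -3.081]
contact_force: [-0.3, -1.2, 8.5]
opening: 0.136
```

Request:
move_arm --series '[{"dp": [-0.04,0.66,-0.75],"rot": [0,0,0],"fingers": -1},{"dp": [-0.04,0.58,-0.82],"rot": [0,0,0],"fingers": -1}]'

```text
time: 22.35
position: [0.4747, 0.216, 0.1766]
orientation: [-3.138, 0.002, -3.081]
contact_force: [-0.0, -1.1, 7.3]
opening: 0.132
```

Request:
move_arm --series '[{"dp": [-0.02,0.37,-0.63],"rot": [0,0,0],"fingers": -1},{"dp": [-0.02,0.33,-0.7],"rot": [0,0,0],"fingers": -1}]'

```text
time: 22.6
position: [0.4742, 0.2237, 0.163]
orientation: [-3.14, 0.001, -3.081]
contact_force: [1.7, 0.5, 2.0]
opening: 0.132
```

Request:
move_arm --series '[{"dp": [-0.02,0.22,-0.5],"rot": [0,0,0],"fingers": -1}]'

```text
time: 22.72
position: [0.4741, 0.2261, 0.1578]
orientation: [-3.141, 0.002, -3.081]
contact_force: [2.6, -0.4, 6.3]
opening: 0.135
```

Request:
move_arm --series '[{"dp": [0,0.1,-0.3],"rot": [0,0,0],"fingers": -1}]'

```text
time: 22.85
position: [0.474, 0.2271, 0.1552]
orientation: [-3.14, 0.001, -3.08]
contact_force: [1.4, -0.3, 8.5]
opening: 0.136
```

Request:
move_arm --series '[{"dp": [0,0.07,-0.2],"rot": [0,0,0],"fingers": -1}]'

```text
time: 22.98
position: [0.4738, 0.228, 0.1528]
orientation: [-3.141, 0.001, -3.081]
contact_force: [2.4, -1.4, 0.4]
opening: 0.136
```

Request:
move_arm --series '[{"dp": [0,0.06,-0.2],"rot": [0,0,0],"fingers": -1}]'

```text
time: 23.1
position: [0.4739, 0.2282, 0.1521]
orientation: [-3.14, 0.001, -3.082]
contact_force: [-2.5, -6.3, 23.1]
opening: 0.136
```

Request:
move_arm --series '[{"dp": [0,0,-0.15],"rot": [0,0,0],"fingers": -1}]'

```text
time: 23.22
position: [0.4739, 0.2283, 0.152]
orientation: [-3.139, 0.001, -3.082]
contact_force: [-5.4, -6.8, 29.5]
opening: 0.135
```

Request:
move_arm --series '[{"dp": [0,-0.05,0.1],"rot": [0,0,0],"fingers": -0.5},{"dp": [0,0,0],"rot": [0,0,0],"fingers": 0.2},{"dp": [0,0,0],"rot": [0,0,0],"fingers": 0.8},{"dp": [0,0,0],"rot": [0,0,0],"fingers": 0.8},{"dp": [0,0,2],"rot": [0,0,0],"fingers": 0.8}]'

```text
time: 23.85
position: [0.4718, 0.2278, 0.1689]
orientation: [-3.141, -0.004, -3.08]
contact_force: [-0.0, -0.1, -0.3]
opening: 0.899
```

Request:
move_arm --series '[{"dp": [0,0,4],"rot": [0,0,0],"fingers": 0.8},{"dp": [0,0,4],"rot": [0,0,0],"fingers": 0.8},{"dp": [-0.3,-5,1],"rot": [0,0,-0.157],"fingers": 0.8},{"dp": [0,-5.5,0],"rot": [0,0,-0.157],"fingers": 0},{"dp": [0.3,-5.5,0],"rot": [0,0,-0.157],"fingers": -1}]'

```text
time: 24.48
position: [0.4728, 0.0671, 0.2605]
orientation: [3.141, 0.001, 2.728]
contact_force: [0.8, -0.2, -1.0]
opening: 0.492
```

Request:
move_arm --series '[{"dp": [0.4,-5.5,0],"rot": [0,0,-0.157],"fingers": -1},{"dp": [0.4,-5.5,0],"rot": [0,0,-0.157],"fingers": -1},{"dp": [0.4,-5.5,0],"rot": [0,0,-0.157],"fingers": -1},{"dp": [0.4,-5.5,0],"rot": [0,0,-0.157],"fingers": -1},{"dp": [0.5,-5,0],"rot": [0,0,-0.157],"fingers": -1}]'

```text
time: 25.1
position: [0.4938, -0.2035, 0.2601]
orientation: [-3.141, 0.0, 1.941]
contact_force: [0.8, -0.1, -0.6]
opening: -0.004
```

```bash
python3 look.py g15 150 130 290 250 140 160 290 310 3;python3 -c "
from bench import *;o=get_obs();print(o['position'],o['orientation'],o['contact_force'],o['opening'])"
```

```text
[ 0.49292081 -0.20858423  0.25951668] [-3.13971434e+00  1.83573750e-03  1.93530585e+00] [-0.14585015  0.03800182 -0.58587646] -0.0025247152081059546
```

View pics/g15.png

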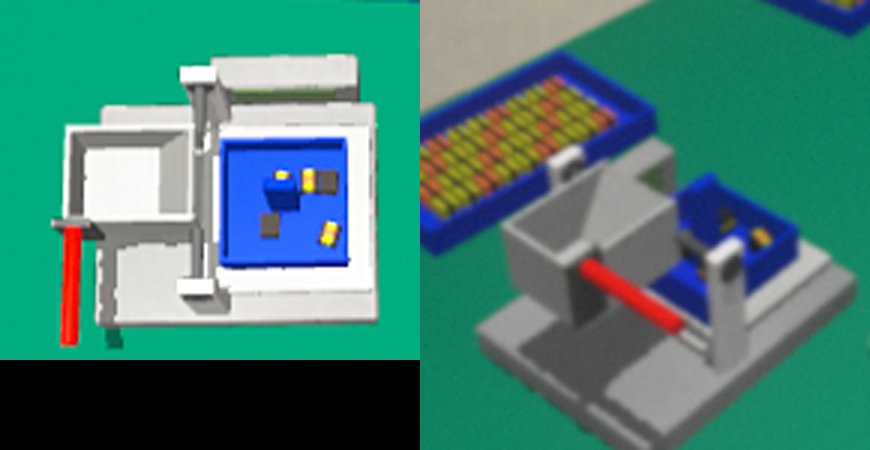

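```bash
python3 - <<'E'
from tray import *
import pickle
s,t=pickle.load(open("g15.pkl","rb"));s0,t0=pickle.load(open("f0.pkl","rb"))
for a,b,n,roi in((t0,t,"t",(160,195,190,250)),(s0,s,"s",(190,240,232,280))):
    for f in(a,b): print(n,[(x[0].tolist(),x[1].round(2)) for x in blobs(f,(0,150,100),(6,255,255),roi)[1]])
P0,P1=tray_fit(t,(215,150,285,240),.04)
for r in sides(P0,P1,(.5805,.0748),.062): print(r)
E
```

```text
t [([170, 206, 8, 39, 228], array([173.1 , 224.83]))]
t [([170, 206, 8, 39, 227], array([173.08, 224.83]))]
s [([193, 246, 35, 25, 253], array([209.43, 257.92]))]
s [([193, 246, 35, 25, 253], array([209.38, 257.92]))]
('+x', np.float64(0.0583247701313831), np.float64(0.05402117066633991))
('-y', np.float64(0.04931922256946558), np.float64(0.05545556689515016))
('-x', np.float64(0.06590969959763132), np.float64(0.05336687546948848))
('+y', np.float64(0.05316110700368942), np.float64(0.058375062707247564))
```

Request:
move_arm --series '[{"dp": [0.3,-0.9,-4],"rot": [0,0,-0.1],"fingers": -1},{"dp": [0.25,-0.5,-5],"rot": [0,0,-0.1],"fingers": -1},{"dp": [0,0,-5],"rot": [0,0,-0.1],"fingers": -1},{"dp": [0,0,-3.3],"rot": [0,0,0],"fingers": -1},{"dp": [0,0,0],"rot": [0,0,0],"fingers": -1}]'

```text
time: 25.82
position: [0.4973, -0.2138, 0.0848]
orientation: [-3.136, -0.004, 1.648]
contact_force: [-0.1, -0.1, 0.2]
opening: 0.002
```

```bash
python3 look.py g16 330 180 450 300 290 150 420 270 3;python3 -c "
from bench import *;o=get_obs();print(o['position'],o['orientation'],o['contact_force'],o['opening'])"
```

```text
[ 0.50038018 -0.21508985  0.08820585] [3.14038001e+00 7.47212970e-05 1.64786698e+00] [-0.56990371 -0.04957698  0.12526605] -0.001907896176789969
```

View pics/g16.png

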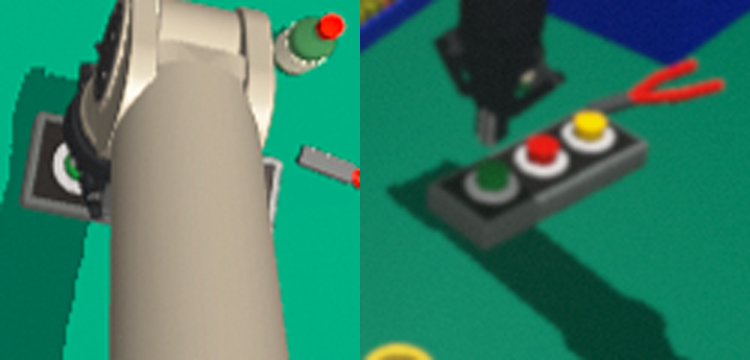

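Request:
move_arm --series '[{"dp": [-0.1,-0.7,-1],"rot": [0,0,0],"fingers": -1},{"dp": [0,0,-1],"rot": [0,0,0],"fingers": -1},{"dp": [0,0,-0.7],"rot": [0,0,0],"fingers": -1},{"dp": [0,0,0],"rot": [0,0,0],"fingers": -1}]'

```text
time: 26.42
position: [0.4981, -0.2222, 0.0597]
orientation: [-3.14, -0.001, 1.647]
contact_force: [0.4, 0.1, 0.2]
opening: -0.002
```

```bash
python3 -c "
from bench import *;o=get_obs();print(o['position'],o['contact_force'])"
```

```text
[ 0.49806573 -0.22216049  0.0596765 ] [0.37294945 0.07154503 0.20375954]
```

Request:
move_arm --series '[{"dp": [0,0,-0.4],"rot": [0,0,0],"fingers": -1},{"dp": [0,0,-0.2],"rot": [0,0,0],"fingers": -1}]'

```text
time: 26.68
position: [0.4986, -0.2224, 0.0542]
orientation: [3.141, -0.0, 1.647]
contact_force: [0.0, -0.6, 0.7]
opening: -0.0
```

Request:
move_arm --series '[{"dp": [0,0,-0.15],"rot": [0,0,0],"fingers": -1}]'

```text
time: 26.8
position: [0.4986, -0.2224, 0.0528]
orientation: [3.141, 0.0, 1.647]
contact_force: [-0.3, 1.0, 0.2]
opening: 0.002
```

Request:
move_arm --series '[{"dp": [0,0,-0.1],"rot": [0,0,0],"fingers": -1}]'

```text
time: 26.92
position: [0.4986, -0.2225, 0.0519]
orientation: [3.141, 0.0, 1.647]
contact_force: [-0.7, 0.2, 1.4]
opening: 0.003
```

Request:
move_arm --series '[{"dp": [0,0,-0.1],"rot": [0,0,0],"fingers": -1}]'

```text
time: 27.05
position: [0.4986, -0.2225, 0.0512]
orientation: [3.142, 0.0, 1.647]
contact_force: [-1.3, 0.4, 4.0]
opening: -0.003
```

Request:
move_arm --series '[{"dp": [0,0,-0.1],"rot": [0,0,0],"fingers": -1}]'

```text
time: 27.18
position: [0.4987, -0.2225, 0.0504]
orientation: [3.142, 0.0, 1.647]
contact_force: [-2.3, 0.9, 6.1]
opening: -0.001
```

Request:
move_arm --series '[{"dp": [0,0,-0.08],"rot": [0,0,0],"fingers": -1}]'

```text
time: 27.3
position: [0.4986, -0.2225, 0.0497]
orientation: [3.142, 0.0, 1.647]
contact_force: [-2.0, 1.3, 6.5]
opening: -0.002
```

Request:
move_arm --series '[{"dp": [0,0,-0.08],"rot": [0,0,0],"fingers": -1}]'

```text
time: 27.42
position: [0.4987, -0.2225, 0.0489]
orientation: [3.142, 0.0, 1.647]
contact_force: [-2.2, 1.1, 4.9]
opening: 0.002
```

Request:
move_arm --series '[{"dp": [0,0,-0.08],"rot": [0,0,0],"fingers": -1}]'

```text
time: 27.55
position: [0.4986, -0.2225, 0.0479]
orientation: [3.141, 0.0, 1.647]
contact_force: [-1.4, 0.4, 4.1]
opening: 0.003
```

Request:
move_arm --series '[{"dp": [0,0,-0.03],"rot": [0,0,0],"fingers": -1}]'

```text
time: 27.68
position: [0.4987, -0.2225, 0.0473]
orientation: [3.141, 0.0, 1.647]
contact_force: [-1.3, 0.4, 3.5]
opening: -0.0
```

Request:
move_arm --series '[{"dp": [0,0,1.5],"rot": [0,0,0],"fingers": -1},{"dp": [0,0,4],"rot": [0,0,0],"fingers": -1},{"dp": [-0.5,-1,5],"rot": [0,0,0],"fingers": -1},{"dp": [-2,-5,4],"rot": [0,0,0],"fingers": -1},{"dp": [-2,-5.5,0],"rot": [0,0,0],"fingers": -1}]'

```text
time: 28.3
position: [0.4577, -0.3356, 0.1945]
orientation: [3.134, 0.006, 1.65]
contact_force: [0.9, -0.3, 0.0]
opening: 0.002
```

Request:
move_arm --series '[{"dp": [-3,-5,0],"rot": [0,0,0],"fingers": -1},{"dp": [-3,-5,0],"rot": [0,0,0],"fingers": -1},{"dp": [-2,-5,0],"rot": [0,0,0],"fingers": -1},{"dp": [0,0,0],"rot": [0,0,0],"fingers": -1},{"dp": [0,0,0],"rot": [0,0,0],"fingers": -1}]'

```text
time: 28.92
position: [0.3754, -0.4836, 0.1898]
orientation: [3.14, -0.0, 1.647]
contact_force: [0.9, 0.7, -0.8]
opening: 0.001
```

```bash
python3 look.py g17 90 120 490 290 90 130 420 370 1; python3 - <<'E'
from tray import *
import pickle
s,t=pickle.load(open("g17.pkl","rb"));s0,t0=pickle.load(open("f0.pkl","rb"))
cv2.imwrite("pics/f_top.png",t["image"][:,:,::-1]);cv2.imwrite("pics/f_side.png",s["image"][:,:,::-1])
C={"green":((45,120,100),(75,255,255)),"red":((0,150,100),(6,255,255)),"yellow":((22,120,150),(35,255,255))}
for k,(lo,hi) in C.items():
    for f in(t0,t): print(k,[x[1].round(1).tolist() for x in blobs(f,lo,hi,(150,140,470,280),40)[1]])
d=np.abs(t["image"].astype(int)-t0["image"]).max(2)
cv2.imwrite("pics/diff.png",np.clip(d*2,0,255).astype(np.uint8))
E
```

```text
green [[433.3, 193.5], [357.4, 234.1]]
green [[433.3, 193.5], [357.4, 234.1]]
red [[439.6, 188.5], [173.1, 224.8], [382.1, 239.1], [458.9, 243.4], [172.6, 261.4]]
red [[439.5, 188.5], [173.1, 224.8], [382.0, 239.2], [458.8, 243.4], [172.6, 261.4]]
yellow [[407.1, 244.0], [266.9, 264.7]]
yellow [[407.1, 244.0], [267.0, 264.6]]
```

View pics/f_top.png

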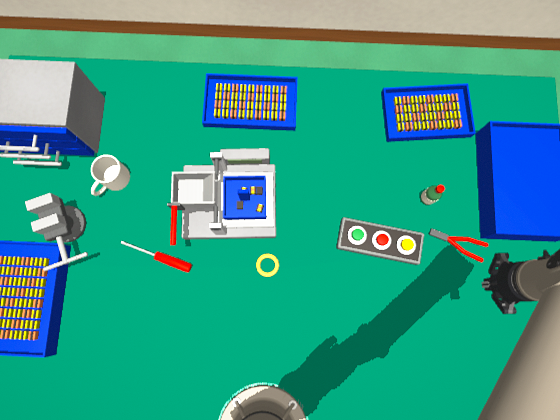

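View pics/f_side.png

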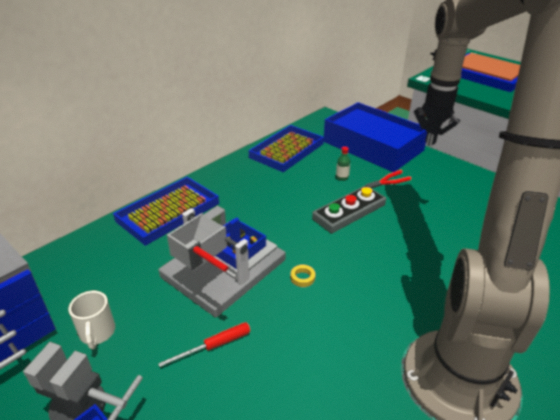

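The tray with its coils sits on the scale (top view about 245,197), the hopper is empty and upright, the arm is clear, and the colour marks I checked have moved 0.1 px at most. I'm handing in.

```bash
python3 -c "
from bench import *;print(sign_off())"
```

```text
the job is handed in; nothing more can be done
None
```

The job is handed in at about 29 s of the 72 s. No verdict was reported, so the points below are my own checks.

- **Tray:** I set it down on the platform with about 4 N of contact and let go. It sits within about 1 mm of my measured platform centre and lines up with the platform to within about 0.01 rad. A later check found it had not moved.
- **Yellow key:** I pressed it after releasing the tray. The force peaked at about 7 N and fell to 3 N at about 4.8 mm, so it clicked well short of being mashed.
- **Hopper:** I tipped it to its stop and stood it back up. The top view shows all five coils in the tray and the hopper empty. The handle is back at its starting pixels in both views.
- **Green key:** I pressed it last. The force peaked at about 6.5 N and fell to 3.5 N at about 4.8 mm.
- **Bench:** I left the red key alone. The coloured key tops, tape, bottle cap, pliers and screwdriver grip are within 0.1 px of their first-picture positions. The mug I checked only by eye.

**What disagreed:** the grip circle came out about 4 mm higher than first assumed. That gave wrist forces of 20–37 N mid-tip, which I partly corrected for; the stops gave about 30 N, and the limit is 120 N. I could not read the scale's display in the images, so the zeroing and the booked count are inferred from the key forces.

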